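# Trial layout of power-supply modules on a chassis plate

### The job

Set out the loose power-supply parts on the dark chassis plate for a trial fit: the yellow transformer halfway between the green and the blue board, the black capacitor standing behind it (on the side away from the robot) on the line midway between the boards, and the orange terminal block in front of the blue board (on the robot's side), centred on it and lying along its front edge. Leave about two centimetres of free gap between capacitor and transformer and between block and board. Set the finned heat sink centred on the black chip of the green board and the fan centred on top of the heat sink, with everything upright, square to the boards and let go.

Things in the scene. Friction and masses are not known exactly. Their poses are not given: they have to be found in the camera images.
- chassis: Fixed dark steel plate on the bench, 240 mm (its x) by 290 mm (its y), 5 mm thick. Origin: centre of its underside. Its x points away from the robot (behind), its y to the robot's left, turned up to 0.2 rad from the world. The two boards stand on it, centred 100 mm either side of its centre along y (which is left varies), so its centre is midway between them; the rest of it is bare.
- green_board: Fixed green circuit board, 80 x 80 mm, on the plate. Origin: centre of its underside (on the plate's top); axes parallel to the plate's. The board's upper face is 8 mm above its origin; the black square chip, 30 x 30 mm, is at its centre, and the chip's top is 13 mm above the origin. Everything else on it is lower than 11 mm.
- blue_board: Fixed blue circuit board, 80 x 80 mm, on the plate. Origin: centre of its underside (on the plate's top); axes parallel to the plate's. Its front edge (the robot's side) is at -40 mm on its own x axis. Its upper face is 8 mm above the origin and its parts reach 12 mm.
- heat_sink: Loose aluminium heat sink with upright fins, 40 x 40 mm and 22 mm tall, 60 g. Origin: centre of its underside; x and y parallel to its sides, z up. Stands on the bench beside the plate, turned up to 0.6 rad, like all the loose parts, among bystanders up to 50 mm tall, centres some 80 mm or more apart: open the gripper only a little wider than the part.
- fan: Loose square cooling fan, black frame with a red hub, 40 x 40 mm and 20 mm tall, lying flat, 30 g. Origin: centre of its underside; x and y parallel to its sides, z up. Equipment up to 170 mm tall stands beyond x = 0.75 m and beyond 0.58 m to either side.
- transformer: Loose transformer, yellow winding in a dark steel core, 50 x 50 mm and 42 mm tall, about 0.3 kg. Origin: centre of its underside; x and y parallel to its sides, z up.
- capacitor: Loose upright capacitor, a black cylinder with a bare aluminium top and a white stripe down its side, 35 mm in diameter and 50 mm tall, about 60 g. Origin: centre of its underside; z up.
- terminal_block: Loose orange terminal block with a row of six screws on top, 22 mm (its x) by 60 mm (its y) and 24 mm tall, 40 g. Origin: centre of its underside; z up.

How it is judged:
At the end, for the whole second after the job is handed in: Upright, still, square within 0.21 rad: heat sink on chip, fan on sink (10 mm); transformer midway between boards (14 mm); capacitor behind it, gap 2 to 42 mm, 15 mm off midline; block before blue board, gap 1 to 41 mm, centred to 14 mm, along its edge; last three on the plate (horizontal distance between heat_sink and green_board below 0.01 m and z of heat_sink in the frame of green_board between 0.01 and 0.016 m and (angle between the x axis of heat_sink and the x axis of green_board, either way round below 0.21 rad or angle between the x axis of heat_sink and the y axis of green_board, either way round below 0.21 rad) and horizontal distance between fan and heat_sink below 0.01 m and z of fan in the frame of heat_sink between 0.019 and 0.025 m and (angle between the x axis of fan and the x axis of heat_sink, either way round below 0.21 rad or angle between the x axis of fan and the y axis of heat_sink, either way round below 0.21 rad) and x of transformer in the frame of chassis between -0.014 and 0.014 m and y of transformer in the frame of chassis between -0.014 and 0.014 m and (angle between the x axis of transformer and the x axis of chassis, either way round below 0.21 rad or angle between the x axis of transformer and the y axis of chassis, either way round below 0.21 rad) and horizontal distance between capacitor and transformer between 0.044 and 0.084 m and x of capacitor in the frame of chassis above 0.025 m and y of capacitor in the frame of chassis between -0.015 and 0.015 m and x of terminal_block in the frame of blue_board between -0.092 and -0.052 m and y of terminal_block in the frame of blue_board between -0.014 and 0.014 m and angle between the y axis of terminal_block and the y axis of blue_board, either way round below 0.21 rad and z of transformer in the frame of chassis between 0.003 and 0.008 m and z of capacitor in the frame of chassis between 0.003 and 0.008 m and z of terminal_block in the frame of chassis between 0.003 and 0.008 m and angle between each of heat_sink, fan, transformer, capacitor, terminal_block's own z axis and vertical below 0.12 rad and linear speed of each of heat_sink, fan, transformer, capacitor, terminal_block below 0.02 m/s); the robot touches nothing.
It also fails if it takes over 115 s, if anything falls off the work surface, if the arm or the gripper's body presses on something with over 40 N, if the wrist force passes 120 N, or if a joint passes its speed limit or range.

### The arm

A 6-joint arm with a two-finger parallel gripper is mounted at the origin on the work surface. World frame = base frame: x ahead of the robot, y to its left, z up, the work surface at z = 0. Lengths are in m, angles in rad, forces in N, time in s.
With the tool pointing down it reaches from about 0.375 to 0.9 m from the base axis. Payload 3.1 kg.
Tool frame: the origin (TCP) lies midway between the tips of the shut fingers; the grasp point (between the pads) lies robot.tcp_to_grasp behind it (robot.tcp_to_grasp is the distance from the TCP to the grasp point, in m); z points along the fingers, y is the direction in which the jaws open and shut (so a half turn about z gives the same grasp; the last joint's range is limited). The gripper opens to 87 mm and grips with 3 to 60 N. Pads are 19 mm wide; open, the fingers measure 117 mm over their backs; the gripper's body (75 mm by 190 mm) begins 51 mm behind the grasp point.
Start: joints at [1.165, 0.527, 1.433, -0, 1.181, -0.178], TCP at [0.141, 0.609, 0.223] pointing down, gripper open.
Joint ranges: [-3.08, 3.08], [-0.75, 2.2], [0.22, 2.44], [-1.43, 4.57], [0, 2.65], [-2.85, 2.85]. Speed limits (rad/s): [2.79, 2.79, 3.14, 3.14, 3.14, 3.14].

### API

Orientations are given as a unit quaternion [x, y, z, w].
In Python, from rig import robot, cams, nets gives the robot as it stands. The module is installed in compiled form; this text tells all that it offers.
- The arm moves only by the tool play_rows, never from a script. Its argument "commands" is a list of rows, each an object of numbers: "x", "y", "z": the shift along the tool's x, y, z in mm; "spin": the turn about the tool's z in rad. In form: [{"x": .., "y": .., "z": .., "spin": ..}, ...]. A call has 1 to 8 rows; each row shifts and turns the pose as measured when the row begins, along the tool's axes as they then stand; what a row does not reach is not made up. A row lasts 1/10 s, in which the tool goes at most 50 mm and 8.59 degrees, less where a joint would pass 70% of its speed; a pose out of reach is approached as far as the arm can. A call is refused whole if a number of a shift passes 50 or a number of a turn 0.15, either way. A call with a gripper value outside its range is refused whole. "grip" is the opening, from 0 (shut) to 1 (fully open), set as the call begins (left out, the last holds). The fingers move at their own pace and stop on an object; "newtons" is the grip in N (left out, the last holds). Time passes only in rows, so rows that do not move let the fingers close. It gives the time, the measured TCP pose, the force and the opening at its end, in the units of the state.
- robot.get_obs(): the state, without advancing time (a new reading comes with each control period).
- cams.camera(name): name is "scene" or "side" or "wrist"; returns a dict with "img" (400x640x3 uint8, red, green, blue), "fx", "fy", "cx", "cy" (pixels), "world_to_cam" (4x4, takes a point from world to camera coordinates); the wrist camera has in their place "mount" (4x4, takes a point from camera to tool coordinates, whose origin is the TCP and whose axes are the flange's). Camera axes: x right, y up, looking along -z (the intrinsics and any distortion apply to the point x, -y, -z); pixel columns grow to the right and rows downward; lengths in m; the calibration is good to about 2 mm. A picture is of the moment at which its call begins: read the wrist's pose just before it. There is no depth.
- robot.hand_in(): hands the job in, once; it reports no verdict.
Trained networks look in a picture, given as the dict that the camera call returned (one of the last four; its "shot" number tells which), for a name from the list of things; names that differ only in an ending like _2 or _b are one class to them, and where a whole thing is asked for, a point or a joint stands for the part that bears it (a point fixed in the world has none). Each returns a list of dicts, best first, with "conf" (0 to 1); they miss things now and then, are a little off and sometimes report something else, mostly with a low value. They report only what shows in the picture. A call takes as long as a camera call.
- nets.outline_of(picture, name): "region" (400x640 bool, what is visible of it) and "pixel" ([column, row] in pixels, amid what is visible of it).
The state is a dict: "time": time; "q": joint angles; "joint_velocities": joint speeds; "joint_torque": joint torques, N m; "position": TCP position; "tool_rot": TCP orientation; "ft_force": force on the tool from outside, world axes, zero at the start; "moment": the same for the moment, N m; "grip_width": finger opening in m.
Only numpy, scipy, OpenCV 4.12 (cv2) and the standard library are available. Lean on these libraries where they do the work, as an engineer would, in place of code of your own. Each camera call takes 0.05 s, during which the arm holds its last target.

## Working session

There is one attempt and no reset: what is moved stays moved. The work goes in short steps, Python scripts to look and compute and a tool call to move; the robot and the scene stay as the last step left them, time stands still between calls to the robot, and variables do not carry over. Pictures are saved under pics/ and viewed, and the job is handed in when it is done.

Besides the shell and the picture viewer there is one more tool, called after "Request:" as name(argument=value, ...) on one line, values as JSON. play_rows: Moves the arm, as the interface text tells. Its arguments: {"type":"object","properties":{"commands":{"type":"array"},"grip":{"type":"number"},"newtons":{"type":"number"}},"required":["commands"]}

```bash
ls; mkdir -p pics
python3 - <<'E'
from rig import robot,cams,nets
import cv2,numpy as np
o=robot.get_obs()
for k,v in o.items(): print(k,v)
print(robot.tcp_to_grasp)
for n in ["scene","side","wrist"]:
    c=cams.camera(n); cv2.imwrite(f"pics/{n}0.png",c["img"][:,:,::-1])
    print(n,{k:(np.round(v,4).tolist() if k!='img' else 0) for k,v in c.items()})
print(robot.get_obs()['time'])
E
```

```text
pics
time 0.0
q [ 1.16453681e+00  5.28460415e-01  1.43391085e+00  2.45477713e-06
  1.18140247e+00 -1.78461382e-01]
joint_velocities [-0.00222892 -0.00119494  0.00209531 -0.0004471  -0.00203666  0.00051075]
joint_torque [ 1.04007500e-03 -4.40048504e+01 -1.76588416e+01  6.33240142e-02
  5.81604440e-02 -1.65644879e-04]
position [0.14079564 0.6081753  0.22157246]
tool_rot [ 1.13653354e-01  9.93519867e-01 -1.04393819e-03 -3.15395292e-04]
ft_force [0.37397852 0.01889603 0.25564955]
moment [0.00109313 0.02604465 0.03306018]
grip_width 0.08715921490865534
0.0187
scene {'img': 0, 'fx': 460.4496, 'fy': 460.4496, 'cx': 318.8245, 'cy': 200.8614, 'world_to_cam': [[0.2095, 0.9778, -0.009, -0.1224], [-0.7691, 0.1705, 0.6159, 0.3802], [0.6038, -0.1222, 0.7877, -1.7037], [0.0, 0.0, 0.0, 1.0]], 'shot': 1}
side {'img': 0, 'fx': 366.4481, 'fy': 366.4481, 'cx': 321.4461, 'cy': 195.053, 'world_to_cam': [[0.7798, -0.6257, -0.02, -0.4172], [0.4311, 0.5137, 0.7418, -0.2402], [-0.4538, -0.5871, 0.6703, -0.6249], [0.0, 0.0, 0.0, 1.0]], 'shot': 2}
wrist {'img': 0, 'fx': 281.5155, 'fy': 281.5155, 'cx': 317.746, 'cy': 198.5636, 'mount': [[0.0003, 0.955, 0.2965, 0.0804], [1.0, 0.0, -0.0011, -0.0013], [-0.001, 0.2965, -0.955, -0.1617], [0.0, 0.0, 0.0, 1.0]], 'shot': 3}
0.15
```

View pics/scene0.png

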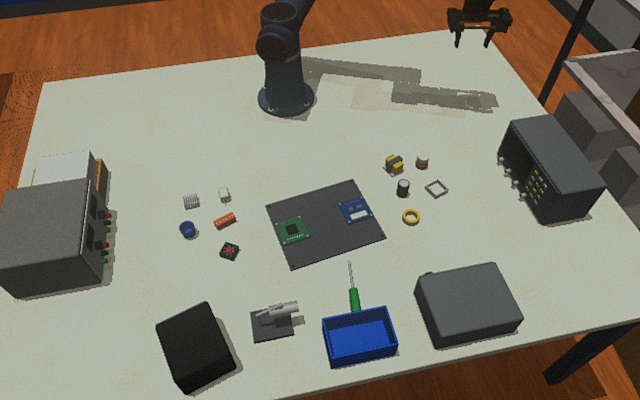

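View pics/side0.png

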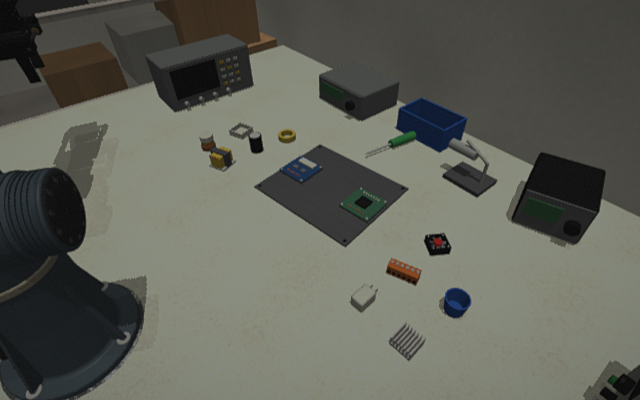

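View pics/wrist0.png

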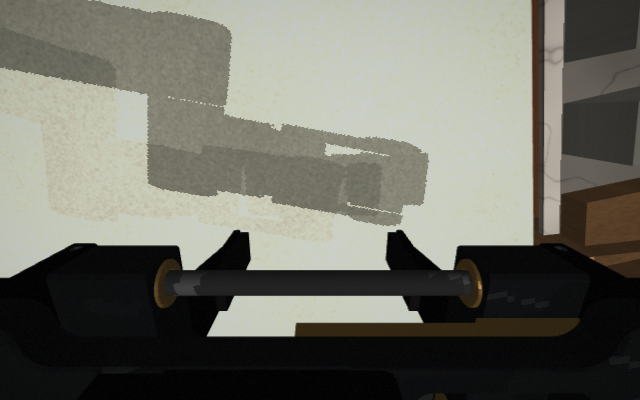

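```bash
cat > h.py <<'E'
from rig import robot,cams,nets
import cv2,numpy as np
from scipy.spatial.transform import Rotation as R
from scipy.optimize import minimize
DIM=dict(chassis=(.24,.29,.005),green_board=(.08,.08,.008),blue_board=(.08,.08,.008),heat_sink=(.04,.04,.022),fan=(.04,.04,.02),transformer=(.05,.05,.042),capacitor=(.035,.035,.05),terminal_block=(.022,.06,.024))
def snap(n):
    o=robot.get_obs(); c=cams.camera(n)
    if n=="wrist":
        T=np.eye(4);T[:3,:3]=R.from_quat(o["tool_rot"]).as_matrix();T[:3,3]=o["position"]
        c["world_to_cam"]=np.linalg.inv(T@c["mount"])
    return c
def proj(c,P):
    p=np.c_[P,np.ones(len(P))]@c["world_to_cam"].T
    return np.c_[c["cx"]+c["fx"]*p[:,0]/-p[:,2], c["cy"]-c["fy"]*p[:,1]/-p[:,2]]
def model(name,x,y,yaw,z0):
    d=DIM[name]
    if name=="capacitor":
        a=np.linspace(0,2*np.pi,40,endpoint=False);b=np.c_[np.cos(a),np.sin(a)]*.0175
    else: b=np.array([[1,1],[1,-1],[-1,-1],[-1,1]])*np.array(d[:2])/2
    r=np.array([[np.cos(yaw),-np.sin(yaw)],[np.sin(yaw),np.cos(yaw)]])
    b=b@r.T+[x,y]
    return np.r_[np.c_[b,np.full(len(b),z0)],np.c_[b,np.full(len(b),z0+d[2])]]
def mask(c,P,box,S):
    u=(proj(c,P)+.5-box[:2])*S-.5
    m=np.zeros(((box[3]-box[1])*S,(box[2]-box[0])*S),np.uint8)
    h=cv2.convexHull(u.astype(np.float32)).reshape(-1,2)
    cv2.fillConvexPoly(m,np.round(h*16).astype(np.int32),1,shift=4)
    return m
def fit(views,name,z0,x0=None):
    """views: list of (cam, region)"""
    data=[]
    for c,reg in views:
        ys,xs=np.nonzero(reg);box=np.array([xs.min()-12,ys.min()-12,xs.max()+13,ys.max()+13])
        S=8 if box[2]-box[0]<120 else 3
        pad=cv2.copyMakeBorder(reg.astype(np.float32),200,200,200,200,cv2.BORDER_CONSTANT)
        cr=pad[box[1]+200:box[3]+200,box[0]+200:box[2]+200]
        data.append((c,box,S,cv2.resize(cr,None,fx=S,fy=S,interpolation=cv2.INTER_LINEAR)>.5))
    def cost(p):
        s=0
        for c,box,S,m in data:
            k=mask(c,model(name,p[0],p[1],p[2]/10,z0),box,S)>0
            s+=1-(k&m).sum()/max(1,(k|m).sum())
        return s/len(data)
    best=None
    for yw in ([0,.4,-.4,.8] if x0 is None or len(x0)<3 else [x0[2]]):
        r=minimize(cost,[x0[0],x0[1],yw*10],method="Nelder-Mead",options=dict(initial_simplex=[[x0[0],x0[1],yw*10],[x0[0]+.01,x0[1],yw*10],[x0[0],x0[1]+.01,yw*10],[x0[0],x0[1],yw*10+2]],xatol=1e-4,fatol=1e-4))
        if best is None or r.fun<best.fun: best=r
    return np.array([best.x[0],best.x[1],best.x[2]/10]),best.fun
def ray(c,px,z):
    d=np.array([(px[0]-c["cx"])/c["fx"],-(px[1]-c["cy"])/c["fy"],-1])
    W=np.linalg.inv(c["world_to_cam"]);d=W[:3,:3]@d;o=W[:3,3]
    return (o+d*(z-o[2])/d[2])[:2]
E
cat > m1.py <<'E'
from h import *
import pickle,sys
cs=[snap("scene"),snap("side")]
Z=dict(chassis=0,green_board=.005,blue_board=.005)
res={}
for n in DIM:
    v=[]
    for c in cs:
        r=nets.outline_of(c,n)
        if r and r[0]["conf"]>.3: v.append((c,r[0]["region"]))
        print(n,[(round(a["conf"],2),np.round(a["pixel"]).tolist(),int(a["region"].sum())) for a in r[:3]])
    z=Z.get(n,0)
    x0=ray(v[0][0],nets.outline_of(v[0][0],n)[0]["pixel"],z+DIM[n][2]/2)
    for vv in ([v] if len(v)<2 else [v,v[:1],v[1:]]):
        p,f=fit(vv,n,z,x0); print("   ",np.round(p,4),round(f,3))
        if vv is v: res[n]=p
pickle.dump(res,open("res.pkl","wb"))
print(robot.get_obs()["time"])
E
python3 m1.py
```

```text
chassis [(0.72, [319.0, 224.0], 5421)]
chassis [(0.61, [331.0, 190.0], 6719), (0.41, [222.0, 160.0], 452), (0.29, [433.0, 244.0], 471)]
    [0.5755 0.0154 0.1578] 0.194
    [0.576  0.0156 0.1563] 0.199
    [0.5749 0.0155 0.1573] 0.188
green_board [(0.95, [292.0, 230.0], 615)]
green_board [(0.64, [364.0, 203.0], 908)]
    [ 0.5918 -0.0817  0.1833] 0.094
    [ 0.5889 -0.0824  0.1442] 0.11
    [ 0.5926 -0.0804  0.2097] 0.063
blue_board [(0.63, [355.0, 210.0], 565)]
blue_board [(0.98, [299.0, 170.0], 649), (0.42, [253.0, 143.0], 245)]
    [0.5596 0.1152 0.1617] 0.108
    [0.5568 0.116  0.1253] 0.113
    [0.5615 0.1162 0.112 ] 0.089
heat_sink [(0.63, [192.0, 200.0], 197), (0.63, [392.0, 163.0], 309)]
heat_sink []
    [ 0.4256 -0.3641  0.0578] 0.117
fan [(0.53, [231.0, 249.0], 249)]
fan [(0.63, [436.0, 245.0], 512)]
    [ 0.6237 -0.2651 -0.5689] 0.082
    [ 0.6222 -0.2653 -0.6068] 0.076
    [ 0.6246 -0.2646 -0.5644] 0.055
transformer [(0.68, [390.0, 164.0], 307), (0.27, [405.0, 187.0], 163)]
transformer [(0.7, [224.0, 157.0], 455)]
    [ 0.4199  0.2761 -0.176 ] 0.199
    [ 0.424   0.2756 -0.2336] 0.176
    [0.4178 0.2721 1.0776] 0.177
capacitor [(0.47, [404.0, 186.0], 178)]
capacitor [(0.49, [252.0, 142.0], 259)]
    [0.5223 0.2737 0.8892] 0.122
    [ 0.5208  0.2747 -0.2337] 0.143
    [0.5219 0.2727 0.4808] 0.096
terminal_block [(0.48, [222.0, 222.0], 199)]
terminal_block [(0.75, [401.0, 271.0], 521)]
    [ 0.518  -0.2684  0.3902] 0.141
    [ 0.5187 -0.27    0.3346] 0.163
    [ 0.5186 -0.2675  0.423 ] 0.101
1.45
```

```bash
cat > plan.py <<'E'
import sys,json,numpy as np
from rig import robot
from scipy.spatial.transform import Rotation as R
def pose():
    o=robot.get_obs(); M=R.from_quat(o["tool_rot"]).as_matrix()
    return np.array(o["position"]),M,o
def plan(wps):
    """wps: list of (x,y,z,jawyaw or None); prints rows"""
    p,M,o=pose(); p=p.copy()
    print("t %.2f pos %s jaw %.3f w %.4f q6 %.2f tilt %.4f"%(o["time"],np.round(p,4),np.arctan2(M[1,1],M[0,1]),o["grip_width"],o["q"][5],np.arccos(-M[2,2])))
    yaw=np.arctan2(M[1,1],M[0,1])
    for w in wps:
        d=np.array(w[:3])-p
        dy=0 if w[3] is None else (w[3]-yaw+np.pi/2)%np.pi-np.pi/2
        n=max(1,int(np.ceil(np.linalg.norm(d)/.049)),int(np.ceil(abs(dy)/.145)))
        for i in range(n):
            # tool axes: y=(cos,sin,0), z=down, x=y×z
            ty=np.array([np.cos(yaw),np.sin(yaw),0]);tz=np.array([0,0,-1.]);tx=np.cross(ty,tz)
            s=d/n*1000
            r=dict(x=round(float(s@tx),1),y=round(float(s@ty),1),z=round(float(s@tz),1))
            if abs(dy)>1e-3: r["spin"]=round(float(-dy/n),3)
            print(json.dumps(r))
            yaw+=dy/n
        p=np.array(w[:3]); print("--")
if __name__=="__main__": plan([tuple(w) for w in json.loads(sys.argv[1])])
E
python3 plan.py '[[0.46,0.28,0.22,null]]'
```

```text
t 1.45 pos [0.1411 0.6088 0.2225] jaw 1.343 w 0.0869 q6 -0.18 tilt 0.0000
{"x": -38.5, "y": -24.8, "z": 0.3}
{"x": -38.5, "y": -24.8, "z": 0.3}
{"x": -38.5, "y": -24.8, "z": 0.3}
{"x": -38.5, "y": -24.8, "z": 0.3}
{"x": -38.5, "y": -24.8, "z": 0.3}
{"x": -38.5, "y": -24.8, "z": 0.3}
{"x": -38.5, "y": -24.8, "z": 0.3}
{"x": -38.5, "y": -24.8, "z": 0.3}
{"x": -38.5, "y": -24.8, "z": 0.3}
{"x": -38.5, "y": -24.8, "z": 0.3}
--
```

Request:
play_rows(commands=[{"x":-38.5,"y":-24.8},{"x":-38.5,"y":-24.8},{"x":-38.5,"y":-24.8},{"x":-38.5,"y":-24.8},{"x":-38.5,"y":-24.8},{"x":-38.5,"y":-24.8},{"x":-38.5,"y":-24.8},{"x":-38.5,"y":-24.8}], grip=0.72)

```text
invalid input
```

Request:
play_rows(commands=[{"x":-38.5,"y":-24.8},{"x":-38.5,"y":-24.8},{"x":0}])

```text
invalid input
```

```bash
cat > wl.py <<'E'
# wrist look: python3 wl.py tag name1 name2 ...   (z0 given as name:z)
from h import *
import sys,pickle
from plan import pose
res=pickle.load(open("res.pkl","rb"))
c=snap("wrist"); img=c["img"][:,:,::-1].copy()
p,M,o=pose();print("t %.2f"%o["time"],np.round(p,4),"jaw %.3f"%np.arctan2(M[1,1],M[0,1]))
for a in sys.argv[2:]:
    n,_,z=a.partition(":");z=float(z or 0)
    r=nets.outline_of(c,n)
    for q in r[:3]: print(n,round(q["conf"],2),np.round(q["pixel"]).tolist(),int(q["region"].sum()))
    if not r: print(n,"none");continue
    best=None
    for q in r[:3]:
        x0=ray(c,q["pixel"],z+DIM[n][2]/2)
        if n in res and np.hypot(*(x0-res[n][:2]))>.06: continue
        best=q;break
    if best is None: continue
    f,e=fit([(c,best["region"])],n,z,x0); print("   fit",np.round(f,4),round(e,3))
    k=cv2.convexHull(proj(c,model(n,*f,z)).astype(np.float32)).astype(int)
    cv2.polylines(img,[k],True,(255,0,255),1)
    cn=cv2.findContours(best["region"].astype(np.uint8),cv2.RETR_EXTERNAL,cv2.CHAIN_APPROX_NONE)[0]
    cv2.drawContours(img,cn,-1,(0,255,0),1)
    b=(int(k[:,0,0].min()),int(k[:,0,1].max()))
cv2.imwrite(f"pics/{sys.argv[1]}.png",img)
E
python3 wl.py w1 transformer capacitor blue_board:.005
```

```text
t 1.50 [0.1411 0.6088 0.2226] jaw 1.343
transformer none
capacitor none
blue_board none
```

View pics/w1.png

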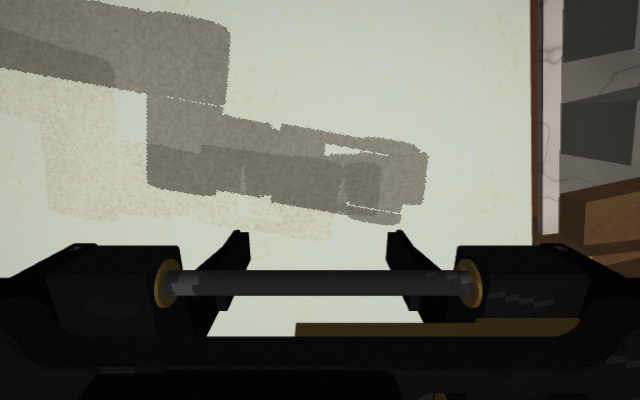

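Request:
play_rows(commands=[{"x":-38.5,"y":-24.8,"z":0,"spin":0},{"x":-38.5,"y":-24.8,"z":0,"spin":0},{"x":-38.5,"y":-24.8,"z":0,"spin":0},{"x":-38.5,"y":-24.8,"z":0,"spin":0},{"x":-38.5,"y":-24.8,"z":0,"spin":0},{"x":-38.5,"y":-24.8,"z":0,"spin":0},{"x":-38.5,"y":-24.8,"z":0,"spin":0},{"x":-38.5,"y":-24.8,"z":0,"spin":0}], grip=0.72)

```text
time: 2.45
position: [0.4025, 0.3442, 0.2228]
tool_rot: [0.107, 0.994, 0.004, 0.001]
ft_force: [0.4, 0.1, -0.1]
grip_width: 0.0624
```

Request:
play_rows(commands=[{"x":-38.5,"y":-24.8,"z":0,"spin":0},{"x":-38.5,"y":-24.8,"z":0,"spin":0},{"x":0,"y":0,"z":0,"spin":0}])

```text
time: 2.75
position: [0.4748, 0.2727, 0.2235]
tool_rot: [0.11, 0.994, 0.004, 0.004]
ft_force: [-0.3, -0.4, -0.1]
grip_width: 0.0626
```

```bash
sed -i 's/            r=dict(x=/            r=dict(spin=0,x=/' plan.py; python3 wl.py w2 transformer capacitor blue_board:.005
```

```text
t 2.80 [0.4724 0.2742 0.2233] jaw 1.351
transformer 0.9 [312.0, 138.0] 1601
   fit [0.4231 0.2781 0.3777] 0.115
capacitor 0.74 [325.0, 213.0] 789
   fit [0.5261 0.2727 0.5909] 0.052
blue_board 0.86 [225.0, 241.0] 1331
   fit [0.5634 0.1154 0.1958] 0.525
```

View pics/w2.png

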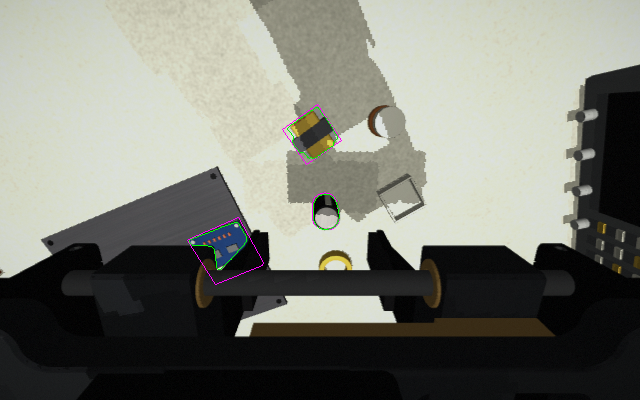

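Run:
```python
import cv2
i=cv2.imread("pics/w2.png")[90:235,270:440]
cv2.imwrite("pics/w2c.png",cv2.resize(i,None,fx=4,fy=4,interpolation=cv2.INTER_CUBIC))
```

```text
(no output)
```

View pics/w2c.png

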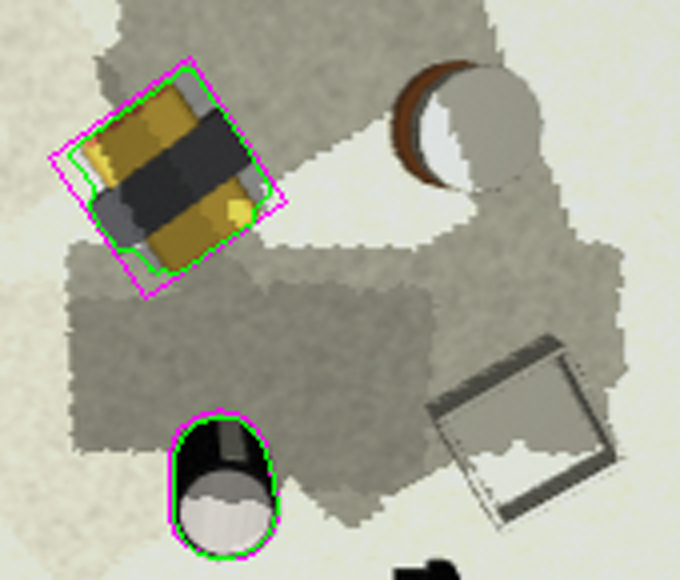

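```bash
python3 plan.py '[[0.422,0.277,0.11,1.92]]'
```

```text
t 2.95 pos [0.4687 0.2769 0.223 ] jaw 1.356 w 0.0627 q6 -1.04 tilt 0.0089
{"spin": -0.141, "x": 11.4, "y": -2.5, "z": 28.2}
{"spin": -0.141, "x": 11.7, "y": -0.8, "z": 28.2}
{"spin": -0.141, "x": 11.7, "y": 0.8, "z": 28.2}
{"spin": -0.141, "x": 11.4, "y": 2.4, "z": 28.2}
--
```

Request:
play_rows(commands=[{"x":11.4,"y":-2.5,"z":28,"spin":-0.14},{"x":11.7,"y":-0.8,"z":28,"spin":-0.14},{"x":11.7,"y":0.8,"z":28,"spin":-0.14},{"x":11.4,"y":2.4,"z":28,"spin":-0.14},{"x":0,"y":0,"z":0,"spin":0}])

```text
time: 3.45
position: [0.4164, 0.2849, 0.11]
tool_rot: [-0.189, 0.982, 0.005, 0.005]
ft_force: [-0.9, -0.4, -0.2]
grip_width: 0.0626
```

```bash
python3 wl.py w3 transformer;python3 plan.py '[[0.422,0.277,0.1,1.92],[0.422,0.277,0.01,1.92]]'
```

```text
t 3.50 [0.4187 0.2856 0.1116] jaw 1.948
transformer 0.68 [306.0, 205.0] 3069
   fit [0.4228 0.278  0.4018] 0.18
t 3.55 pos [0.4212 0.286  0.1129] jaw 1.947 w 0.0627 q6 -1.58 tilt 0.0221
{"spin": 0.027, "x": 2.6, "y": -8.7, "z": 12.9}
--
{"spin": 0, "x": 0.0, "y": 0.0, "z": 45.0}
{"spin": 0, "x": 0.0, "y": 0.0, "z": 45.0}
--
```

View pics/w3.png

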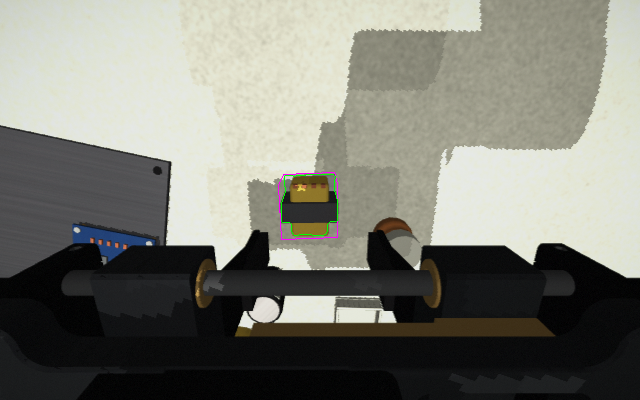

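Request:
play_rows(commands=[{"x":2.5,"y":-8.7,"z":13,"spin":0.01},{"x":0,"y":0,"z":0,"spin":0}])

```text
time: 3.75
position: [0.4257, 0.2798, 0.103]
tool_rot: [-0.181, 0.983, 0.006, 0.014]
ft_force: [-0.6, -0.5, -0.4]
grip_width: 0.0628
```

```bash
python3 plan.py '[[0.422,0.277,0.01,1.93]]'
```

```text
t 3.75 pos [0.4257 0.2798 0.103 ] jaw 1.935 w 0.0628 q6 -1.59 tilt 0.0306
{"spin": 0.002, "x": 2.2, "y": -0.6, "z": 46.5}
{"spin": 0.002, "x": 2.2, "y": -0.6, "z": 46.5}
--
```

Run:
```python
from plan import *
p,M,o=pose();print(np.round(o["q"],4),o["q"][1]+o["q"][2]+o["q"][4]-np.pi,M[:,2],p,np.round(o["joint_velocities"],3))
```

```text
[ 0.357   0.5521  1.8514  0.0118  0.7085 -1.5863] -0.029566656347038034 [ 0.02503627  0.01756503 -0.99953222] [0.4256776  0.27975533 0.1029691 ] [ 0.029 -0.052 -0.07   0.01   0.012  0.025]
```

Request:
play_rows(commands=[{"x":0,"y":0,"z":0,"spin":0}])

```text
time: 3.85
position: [0.4275, 0.2807, 0.1046]
tool_rot: [-0.18, 0.983, 0.007, 0.016]
ft_force: [-0.3, -0.0, -0.3]
grip_width: 0.0624
```

Run:
```python
from plan import *
p,M,o=pose();print(np.round(o["q"],4),o["q"][1]+o["q"][2]+o["q"][4]-np.pi,M[:,2],p,np.round(o["joint_velocities"],3))
```

```text
[ 0.3575  0.5499  1.8484  0.012   0.7095 -1.5847] -0.03379558204944022 [ 0.02894006  0.01918584 -0.99939701] [0.42749353 0.2807314  0.10464168] [ 0.002 -0.008 -0.009 -0.003  0.012  0.015]
```

```bash
python3 - <<'E'
s=open("plan.py").read()
s=s.replace('''            ty=np.array([np.cos(yaw),np.sin(yaw),0]);tz=np.array([0,0,-1.]);tx=np.cross(ty,tz)
''','''            tx,ty,tz=M.T
''').replace("            yaw+=dy/n","            yaw+=dy/n;M=M@R.from_euler('z',-dy/n).as_matrix()")
open("plan.py","w").write(s)
E
python3 plan.py '[[0.422,0.277,0.01,1.93]]'
```

```text
t 3.85 pos [0.4275 0.2807 0.1046] jaw 1.933 w 0.0624 q6 -1.58 tilt 0.0347
{"spin": 0.002, "x": 4.8, "y": -1.1, "z": 47.2}
{"spin": 0.002, "x": 4.8, "y": -1.1, "z": 47.2}
--
```

Request:
play_rows(commands=[{"x":4,"y":-0.7,"z":25,"spin":0},{"x":4,"y":-0.7,"z":25,"spin":0},{"x":2,"y":-0.7,"z":22,"spin":0},{"x":0,"y":0,"z":5,"spin":0}])

```text
time: 4.25
position: [0.4302, 0.2811, 0.0327]
tool_rot: [-0.179, 0.984, 0.009, 0.026]
ft_force: [-0.2, -1.0, 0.1]
grip_width: 0.0627
```

```bash
python3 plan.py '[[0.422,0.277,0.01,1.93]]'
```

```text
t 4.25 pos [0.4302 0.2811 0.0327] jaw 1.930 w 0.0627 q6 -1.59 tilt 0.0553
{"spin": 0, "x": 10.3, "y": -1.2, "z": 22.1}
--
```

Request:
play_rows(commands=[{"x":10,"y":-1.2,"z":12,"spin":0},{"x":0,"y":0,"z":0,"spin":0}])

```text
time: 4.45
position: [0.4242, 0.278, 0.0215]
tool_rot: [-0.178, 0.984, 0.009, 0.028]
ft_force: [-0.3, 0.2, -0.3]
grip_width: 0.0625
```

```bash
python3 plan.py '[[0.422,0.277,0.01,1.93]]'
python3 - <<'E'
from plan import *
p,M,o=pose();print(np.round(o["q"],4),o["q"][1]+o["q"][2]+o["q"][4]-np.pi,M[:,2],p,np.round(o["joint_velocities"],3))
E
```

```text
t 4.45 pos [0.4242 0.278  0.0215] jaw 1.929 w 0.0625 q6 -1.59 tilt 0.0596
{"spin": 0, "x": 3.1, "y": -0.3, "z": 11.3}
--
[ 0.3543  0.7028  1.9172  0.0191  0.4627 -1.5914] -0.0589548697014477 [ 0.0523737   0.0284504  -0.99822221] [0.42421408 0.27804217 0.02149834] [ 0.005 -0.043 -0.084  0.002 -0.006  0.007]
```

Request:
play_rows(commands=[{"x":4,"y":-0.3,"z":11,"spin":0},{"x":0,"y":0,"z":0,"spin":0}])

```text
time: 4.65
position: [0.4247, 0.2783, 0.0129]
tool_rot: [-0.178, 0.984, 0.01, 0.032]
ft_force: [-0.5, 0.1, -0.5]
grip_width: 0.0627
```

```bash
python3 plan.py '[[0.422,0.277,0.01,1.93]]'; python3 wl.py w4 transformer
```

```text
t 4.65 pos [0.4247 0.2783 0.0129] jaw 1.929 w 0.0627 q6 -1.59 tilt 0.0668
{"spin": -0.001, "x": 3.1, "y": -0.3, "z": 2.7}
--
t 4.70 [0.4262 0.2788 0.0137] jaw 1.929
transformer 0.83 [320.0, 241.0] 6411
   fit [0.3994 0.2693 0.3519] 0.31
```

View pics/w4.png

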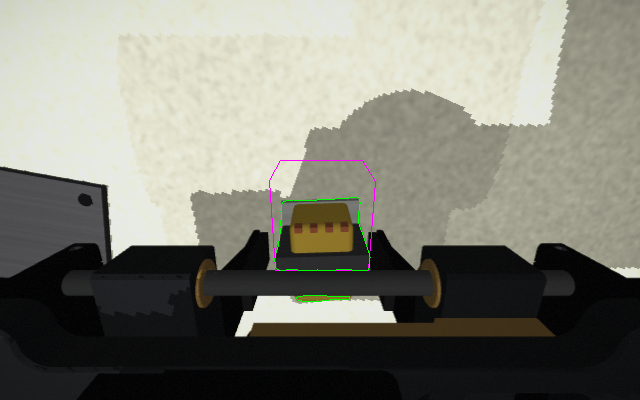

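Request:
play_rows(commands=[{"x":3,"y":-0.5,"z":2,"spin":0},{"x":0,"y":0,"z":0,"spin":0},{"x":0,"y":0,"z":0,"spin":0},{"x":0,"y":0,"z":0,"spin":0}], grip=0.3, newtons=35)

```text
time: 5.15
position: [0.4258, 0.2783, 0.0137]
tool_rot: [-0.178, 0.983, 0.011, 0.036]
ft_force: [-0.3, -0.6, -2.4]
grip_width: 0.0497
```

```bash
python3 plan.py '[[0.422,0.277,0.08,1.93]]'
```

```text
t 5.15 pos [0.4258 0.2783 0.0137] jaw 1.929 w 0.0497 q6 -1.59 tilt 0.0753
{"spin": -0.001, "x": -0.5, "y": 0.3, "z": -33.2}
{"spin": -0.001, "x": -0.5, "y": 0.3, "z": -33.2}
--
```

Request:
play_rows(commands=[{"x":0,"y":0,"z":-25,"spin":0},{"x":0,"y":0,"z":-30,"spin":0},{"x":0,"y":0,"z":-20,"spin":0}])

```text
time: 5.45
position: [0.4174, 0.2742, 0.0864]
tool_rot: [-0.178, 0.984, 0.01, 0.03]
ft_force: [0.9, -0.1, -3.2]
grip_width: 0.05
```

```bash
python3 plan.py '[[0.5755,0.016,0.08,1.73]]'
```

```text
t 5.45 pos [0.4174 0.2742 0.0864] jaw 1.928 w 0.0500 q6 -1.59 tilt 0.0633
{"spin": 0.028, "x": -8.2, "y": -42.5, "z": 1.1}
{"spin": 0.028, "x": -9.4, "y": -42.2, "z": 1.1}
{"spin": 0.028, "x": -10.6, "y": -41.9, "z": 1.1}
{"spin": 0.028, "x": -11.8, "y": -41.6, "z": 1.1}
{"spin": 0.028, "x": -12.9, "y": -41.3, "z": 1.1}
{"spin": 0.028, "x": -14.1, "y": -40.9, "z": 1.1}
{"spin": 0.028, "x": -15.3, "y": -40.5, "z": 1.1}
--
```

Request:
play_rows(commands=[{"x":-8.2,"y":-42.5,"z":1,"spin":0.028},{"x":-9.4,"y":-42.2,"z":1,"spin":0.028},{"x":-10.6,"y":-42,"z":1,"spin":0.028},{"x":-12,"y":-41.5,"z":1,"spin":0.028},{"x":-13,"y":-41,"z":1,"spin":0.028},{"x":-14,"y":-35,"z":1,"spin":0.028},{"x":-8,"y":-15,"z":1,"spin":0.028},{"x":0,"y":0,"z":0,"spin":0}])

```text
time: 6.25
position: [0.5655, 0.0383, 0.081]
tool_rot: [-0.079, 0.996, 0.013, 0.029]
ft_force: [-0.6, -0.1, -3.5]
grip_width: 0.0498
```

```bash
python3 plan.py '[[0.5785,0.016,0.03,1.73]]'; python3 wl.py w5 green_board:.005 blue_board:.005 chassis
```

```text
t 6.25 pos [0.5655 0.0383 0.081 ] jaw 1.730 w 0.0498 q6 -1.92 tilt 0.0629
{"spin": 0, "x": -3.2, "y": -12.6, "z": 25.5}
{"spin": 0, "x": -3.2, "y": -12.6, "z": 25.5}
--
t 6.30 [0.5641 0.0393 0.0808] jaw 1.731
green_board 0.81 [171.0, 210.0] 6969
   fit [ 0.5969 -0.0836  0.181 ] 0.181
blue_board 0.65 [405.0, 205.0] 6823
   fit [0.5646 0.115  0.1536] 0.144
chassis 0.69 [280.0, 130.0] 47760
```

View pics/w5.png

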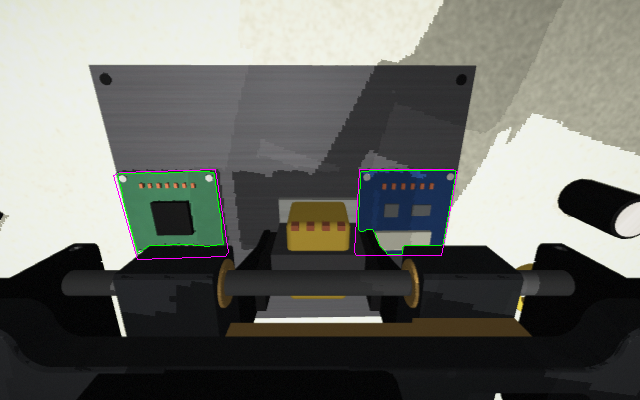

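Request:
play_rows(commands=[{"x":-4,"y":-12.6,"z":20,"spin":0},{"x":-4,"y":-12.6,"z":20,"spin":0},{"x":0,"y":0,"z":5,"spin":0}])

```text
time: 6.75
position: [0.5734, 0.0253, 0.0362]
tool_rot: [-0.086, 0.996, 0.014, 0.026]
ft_force: [-0.3, 0.6, -3.6]
grip_width: 0.0496
```

```bash
python3 plan.py '[[0.5787,0.0165,0.02,1.73]]'
```

```text
t 6.75 pos [0.5734 0.0253 0.0362] jaw 1.743 w 0.0496 q6 -1.97 tilt 0.0593
{"spin": 0.013, "x": -2.9, "y": -10.0, "z": 16.1}
--
```

Request:
play_rows(commands=[{"x":-4,"y":-12,"z":6,"spin":0.015},{"x":0,"y":0,"z":3,"spin":0}])

```text
time: 6.95
position: [0.5783, 0.0167, 0.0267]
tool_rot: [-0.079, 0.996, 0.015, 0.025]
ft_force: [0.5, -0.7, -3.0]
grip_width: 0.05
```

```bash
python3 plan.py '[[0.5787,0.0165,0.02,1.73]]'
```

```text
t 6.95 pos [0.5783 0.0167 0.0267] jaw 1.731 w 0.0500 q6 -1.97 tilt 0.0576
{"spin": 0, "x": -0.0, "y": -0.5, "z": 6.7}
--
```

Request:
play_rows(commands=[{"x":0,"y":0,"z":6,"spin":0},{"x":0,"y":0,"z":1,"spin":0}])

```text
time: 7.15
position: [0.5781, 0.018, 0.0198]
tool_rot: [-0.08, 0.996, 0.015, 0.024]
ft_force: [0.2, -0.9, -3.3]
grip_width: 0.0497
```

```bash
python3 plan.py '[[0.5787,0.0165,0.02,1.73]]'
```

```text
t 7.15 pos [0.5781 0.018  0.0198] jaw 1.731 w 0.0497 q6 -1.97 tilt 0.0575
{"spin": 0.001, "x": -0.4, "y": -1.5, "z": -0.2}
--
```

Request:
play_rows(commands=[{"x":0,"y":-1.2,"z":1,"spin":0},{"x":0,"y":0,"z":0,"spin":0}])

```text
time: 7.35
position: [0.5782, 0.0179, 0.0198]
tool_rot: [-0.08, 0.996, 0.016, 0.024]
ft_force: [1.0, -0.0, -3.4]
grip_width: 0.0494
```

Request:
play_rows(commands=[{"x":0,"y":0,"z":0,"spin":0},{"x":0,"y":0,"z":0,"spin":0}], grip=0.7)

```text
time: 7.55
position: [0.5793, 0.0176, 0.0209]
tool_rot: [-0.08, 0.996, 0.015, 0.026]
ft_force: [-1.2, 0.2, -1.1]
grip_width: 0.0576
```

Request:
play_rows(commands=[{"x":0,"y":0,"z":-30,"spin":0},{"x":0,"y":0,"z":-45,"spin":0},{"x":0,"y":0,"z":-45,"spin":0}])

```text
time: 7.85
position: [0.5704, 0.0133, 0.1385]
tool_rot: [-0.08, 0.996, 0.017, 0.02]
ft_force: [0.8, -1.4, -0.5]
grip_width: 0.0611
```

```bash
python3 plan.py '[[0.524,0.273,0.13,1.73]]'
```

```text
t 7.85 pos [0.5704 0.0133 0.1385] jaw 1.731 w 0.0611 q6 -1.96 tilt 0.0522
{"spin": 0.0, "x": 0.8, "y": 43.9, "z": 2.7}
{"spin": 0.0, "x": 0.8, "y": 43.9, "z": 2.7}
{"spin": 0.0, "x": 0.8, "y": 43.9, "z": 2.7}
{"spin": 0.0, "x": 0.9, "y": 43.9, "z": 2.7}
{"spin": 0.0, "x": 0.9, "y": 43.9, "z": 2.7}
{"spin": 0.0, "x": 0.9, "y": 43.9, "z": 2.7}
--
```

Request:
play_rows(commands=[{"x":0.8,"y":43.9,"z":0,"spin":0},{"x":0.8,"y":43.9,"z":0,"spin":0},{"x":0.8,"y":43.9,"z":0,"spin":0},{"x":0.8,"y":43.9,"z":0,"spin":0},{"x":0.8,"y":40,"z":0,"spin":0},{"x":0.8,"y":25,"z":0,"spin":0},{"x":0,"y":10,"z":0,"spin":0},{"x":0,"y":0,"z":0,"spin":0}], grip=0.53)

```text
time: 8.65
position: [0.5367, 0.2647, 0.1586]
tool_rot: [-0.077, 0.996, 0.014, 0.037]
ft_force: [0.3, -0.2, 0.2]
grip_width: 0.0465
```

```bash
python3 wl.py w6 capacitor
python3 - <<'E'
from h import *
cs=[snap("scene"),snap("side")]
for n,z in (("transformer",.005),("green_board",.005),("blue_board",.005)):
    v=[]
    for c in cs:
        r=nets.outline_of(c,n)
        print(n,[(round(a["conf"],2),np.round(a["pixel"]).tolist(),int(a["region"].sum())) for a in r[:2]])
        if r: v.append((c,r[0]["region"]))
    x0={"transformer":(.5757,.0163,.16),"green_board":(.59,-.082,.16),"blue_board":(.56,.115,.16)}[n]
    for vv in [v,v[:1],v[1:]]:
        if vv: print(fit(vv,n,z,x0))
cv2.imwrite("pics/s2.png",cs[0]["img"][:,:,::-1])
E
python3 plan.py '[[0.524,0.273,0.13,1.73]]'
```

```text
t 8.70 [0.5369 0.2639 0.1585] jaw 1.724
capacitor 0.96 [327.0, 177.0] 1247
   fit [0.5263 0.2723 0.147 ] 0.036
transformer [(0.62, [324.0, 214.0], 346)]
transformer [(0.66, [331.0, 182.0], 499), (0.28, [303.0, 167.0], 649)]
(array([ 0.57396425,  0.01547915, -0.01174618]), np.float64(0.23319881672967818))
(array([ 0.5755127 ,  0.01543863, -0.05621994]), np.float64(0.17889047368816158))
(array([0.56929645, 0.01186401, 0.78670475]), np.float64(0.21020470516345857))
green_board [(0.78, [289.0, 227.0], 683)]
green_board [(0.76, [365.0, 203.0], 860)]
(array([ 0.59036383, -0.08292999,  0.1651226 ]), np.float64(0.09175145892332803))
(array([ 0.58932228, -0.08333384,  0.16554937]), np.float64(0.045699820131903324))
(array([ 0.59396103, -0.07943606,  0.13099156]), np.float64(0.1111757575757576))
blue_board [(0.7, [355.0, 209.0], 633)]
blue_board [(0.69, [299.0, 167.0], 655)]
(array([0.5587291 , 0.11482647, 0.15859289]), np.float64(0.0745748968832502))
(array([0.55776726, 0.1146297 , 0.15789099]), np.float64(0.04399644376096312))
(array([0.56166925, 0.11622411, 0.15098889]), np.float64(0.08009228740936059))
t 9.15 pos [0.537  0.2629 0.1581] jaw 1.722 w 0.0462 q6 -1.47 tilt 0.0788
{"spin": -0.008, "x": 13.5, "y": 11.3, "z": 27.4}
--
```

View pics/w6.png

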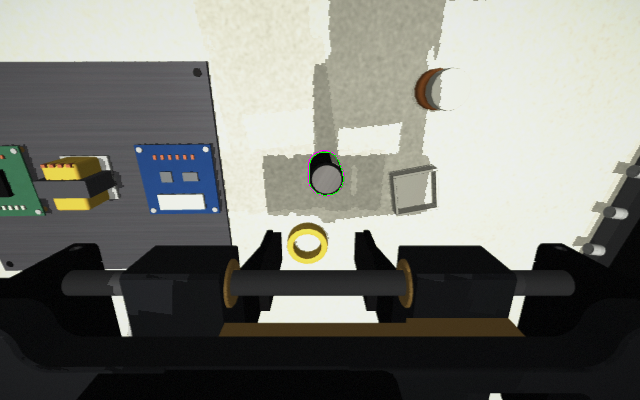

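View pics/s2.png

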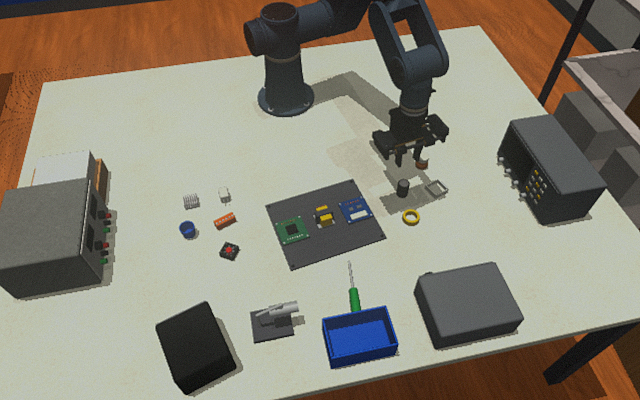

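Request:
play_rows(commands=[{"x":9,"y":8,"z":15,"spin":0},{"x":5,"y":4,"z":15,"spin":0},{"x":2,"y":0,"z":10,"spin":0},{"x":0,"y":0,"z":0,"spin":0}])

```text
time: 9.55
position: [0.5237, 0.2729, 0.1168]
tool_rot: [-0.074, 0.996, 0.014, 0.038]
ft_force: [0.4, 0.3, -0.2]
grip_width: 0.0461
```

```bash
python3 plan.py '[[0.525,0.2728,0.1,1.73]]';python3 plan.py '[[0.525,0.2728,0.015,1.73]]'
```

```text
t 9.55 pos [0.5237 0.2729 0.1168] jaw 1.720 w 0.0461 q6 -1.44 tilt 0.0815
{"spin": -0.01, "x": 0.0, "y": -0.7, "z": 16.9}
--
t 9.55 pos [0.5237 0.2729 0.1168] jaw 1.720 w 0.0461 q6 -1.44 tilt 0.0815
{"spin": -0.003, "x": 2.2, "y": -0.9, "z": 33.9}
{"spin": -0.003, "x": 2.2, "y": -0.9, "z": 33.9}
{"spin": -0.003, "x": 2.2, "y": -0.8, "z": 33.9}
--
```

Request:
play_rows(commands=[{"x":3,"y":-0.9,"z":25,"spin":0},{"x":3,"y":-0.9,"z":25,"spin":0},{"x":3,"y":-0.9,"z":15,"spin":0},{"x":2,"y":0,"z":5,"spin":0},{"x":0,"y":0,"z":0,"spin":0}])

```text
time: 10.05
position: [0.5233, 0.271, 0.0468]
tool_rot: [-0.073, 0.996, 0.015, 0.042]
ft_force: [-0.1, 0.9, 0.1]
grip_width: 0.0462
```

```bash
python3 plan.py '[[0.525,0.2728,0.015,1.73]]'
```

```text
t 10.05 pos [0.5233 0.271  0.0468] jaw 1.719 w 0.0462 q6 -1.45 tilt 0.0895
{"spin": -0.011, "x": 0.8, "y": 0.8, "z": 31.9}
--
```

Request:
play_rows(commands=[{"x":1,"y":1,"z":15,"spin":0},{"x":1,"y":0,"z":12,"spin":0},{"x":0,"y":0,"z":5,"spin":0},{"x":0,"y":0,"z":0,"spin":0}])

```text
time: 10.45
position: [0.5265, 0.2735, 0.0145]
tool_rot: [-0.073, 0.996, 0.015, 0.045]
ft_force: [-0.3, 0.5, -0.2]
grip_width: 0.046
```

```bash
python3 plan.py '[[0.525,0.2728,0.015,1.73]]';python3 wl.py w7 capacitor
```

```text
t 10.45 pos [0.5265 0.2735 0.0145] jaw 1.719 w 0.0460 q6 -1.45 tilt 0.0949
{"spin": -0.011, "x": 1.5, "y": -0.5, "z": -0.6}
--
t 10.50 [0.5265 0.2735 0.0148] jaw 1.719
capacitor 0.89 [320.0, 248.0] 3318
   fit [0.5265 0.2722 0.559 ] 0.367
```

View pics/w7.png

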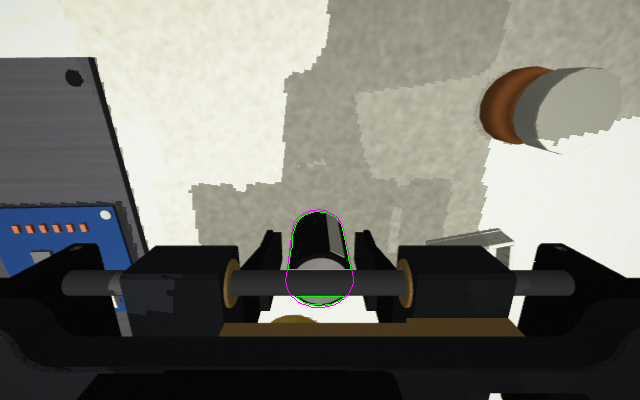

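Request:
play_rows(commands=[{"x":0,"y":0,"z":0,"spin":0},{"x":0,"y":0,"z":0,"spin":0},{"x":0,"y":0,"z":0,"spin":0}], grip=0.2, newtons=15)

```text
time: 10.85
position: [0.5273, 0.2739, 0.0162]
tool_rot: [-0.073, 0.996, 0.016, 0.046]
ft_force: [-0.3, 0.0, -1.4]
grip_width: 0.0344
```

```bash
python3 plan.py '[[0.525,0.2728,0.1,1.73]]'
```

```text
t 10.85 pos [0.5273 0.2739 0.0162] jaw 1.719 w 0.0344 q6 -1.45 tilt 0.0975
{"spin": -0.005, "x": -2.7, "y": 0.7, "z": -41.8}
{"spin": -0.005, "x": -2.7, "y": 0.6, "z": -41.8}
--
```

Request:
play_rows(commands=[{"x":0,"y":0,"z":-30,"spin":0},{"x":0,"y":0,"z":-40,"spin":0},{"x":0,"y":0,"z":-40,"spin":0}])

```text
time: 11.15
position: [0.5134, 0.2682, 0.1225]
tool_rot: [-0.073, 0.996, 0.014, 0.039]
ft_force: [0.8, -0.2, -0.6]
grip_width: 0.0349
```

```bash
python3 plan.py '[[0.637,0.026,0.13,1.73]]'
```

```text
t 11.15 pos [0.5134 0.2682 0.1225] jaw 1.718 w 0.0349 q6 -1.45 tilt 0.0832
{"spin": -0.002, "x": -14.6, "y": -42.9, "z": -1.0}
{"spin": -0.002, "x": -14.5, "y": -43.0, "z": -1.0}
{"spin": -0.002, "x": -14.4, "y": -43.0, "z": -1.0}
{"spin": -0.002, "x": -14.3, "y": -43.0, "z": -1.0}
{"spin": -0.002, "x": -14.2, "y": -43.0, "z": -1.0}
{"spin": -0.002, "x": -14.2, "y": -43.1, "z": -1.0}
--
```

Request:
play_rows(commands=[{"x":-14.5,"y":-43,"z":0,"spin":0},{"x":-14.5,"y":-43,"z":0,"spin":0},{"x":-14.5,"y":-43,"z":0,"spin":0},{"x":-14.5,"y":-43,"z":0,"spin":0},{"x":-14,"y":-40,"z":0,"spin":0},{"x":-10,"y":-28,"z":0,"spin":0},{"x":-4,"y":-12,"z":0,"spin":0},{"x":0,"y":0,"z":0,"spin":0}])

```text
time: 11.95
position: [0.6431, 0.0257, 0.1341]
tool_rot: [-0.076, 0.996, 0.015, 0.048]
ft_force: [0.9, 0.4, -1.0]
grip_width: 0.0346
```

```bash
python3 wl.py w8 transformer:.005 green_board:.005 blue_board:.005; python3 plan.py '[[0.6374,0.026,0.05,1.73]]'
```

```text
t 12.00 [0.6424 0.0267 0.134 ] jaw 1.725
transformer 0.77 [315.0, 119.0] 3299
transformer 0.33 [16.0, 122.0] 2285
green_board 0.73 [208.0, 114.0] 7759
   fit [ 0.5953 -0.0837  0.1544] 0.021
blue_board none
t 12.15 pos [0.6412 0.029  0.1338] jaw 1.728 w 0.0343 q6 -1.92 tilt 0.0984
{"spin": -0.001, "x": 6.1, "y": -2.2, "z": 41.5}
{"spin": -0.001, "x": 6.1, "y": -2.2, "z": 41.5}
--
```

View pics/w8.png

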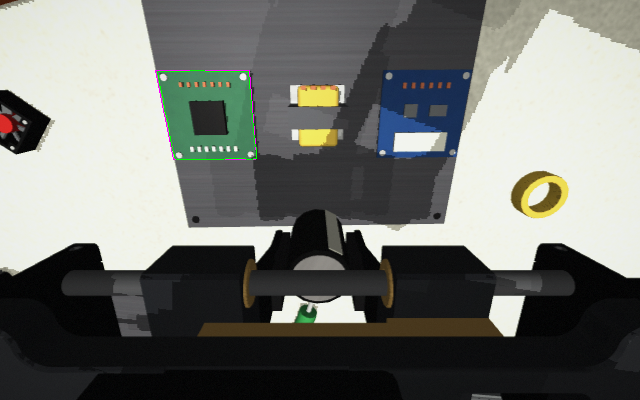

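Request:
play_rows(commands=[{"x":5,"y":-2,"z":25,"spin":0},{"x":5,"y":-2,"z":30,"spin":0},{"x":3,"y":-1,"z":25,"spin":0},{"x":0,"y":0,"z":10,"spin":0},{"x":0,"y":0,"z":0,"spin":0}])

```text
time: 12.65
position: [0.6351, 0.0347, 0.0425]
tool_rot: [-0.084, 0.995, 0.016, 0.047]
ft_force: [0.5, -0.5, -0.9]
grip_width: 0.0347
```

```bash
python3 plan.py '[[0.639,0.0255,0.022,1.73]]'
```

```text
t 12.65 pos [0.6351 0.0347 0.0425] jaw 1.739 w 0.0347 q6 -1.95 tilt 0.0998
{"spin": 0.009, "x": -0.3, "y": -10.2, "z": 20.4}
--
```

Request:
play_rows(commands=[{"x":-1,"y":-11,"z":8,"spin":0.01},{"x":0,"y":0,"z":6,"spin":0},{"x":0,"y":0,"z":0,"spin":0}])

```text
time: 12.95
position: [0.6411, 0.0252, 0.0299]
tool_rot: [-0.079, 0.996, 0.016, 0.049]
ft_force: [-0.2, 0.7, -0.0]
grip_width: 0.0348
```

```bash
python3 plan.py '[[0.639,0.0255,0.022,1.73]]'
```

```text
t 12.95 pos [0.6411 0.0252 0.0299] jaw 1.731 w 0.0348 q6 -1.96 tilt 0.1033
{"spin": 0.001, "x": 2.8, "y": 0.4, "z": 7.7}
--
```

Request:
play_rows(commands=[{"x":2.5,"y":0,"z":6,"spin":0},{"x":0,"y":0,"z":2,"spin":0},{"x":0,"y":0,"z":0,"spin":0}])

```text
time: 13.25
position: [0.6406, 0.0244, 0.0226]
tool_rot: [-0.079, 0.995, 0.016, 0.051]
ft_force: [0.7, -0.4, -1.3]
grip_width: 0.0341
```

```bash
python3 plan.py '[[0.639,0.0255,0.022,1.73]]'
```

```text
t 13.25 pos [0.6406 0.0244 0.0226] jaw 1.730 w 0.0341 q6 -1.96 tilt 0.1060
{"spin": 0, "x": 1.5, "y": 1.3, "z": 0.5}
--
```

Request:
play_rows(commands=[{"x":0.5,"y":0,"z":1.5,"spin":0},{"x":0,"y":0,"z":0,"spin":0}])

```text
time: 13.45
position: [0.6405, 0.0244, 0.0213]
tool_rot: [-0.079, 0.995, 0.016, 0.051]
ft_force: [-0.6, 0.7, -0.8]
grip_width: 0.0348
```

Request:
play_rows(commands=[{"x":0,"y":0,"z":0,"spin":0},{"x":0,"y":0,"z":0,"spin":0}], grip=0.55)

```text
time: 13.65
position: [0.6408, 0.0243, 0.0217]
tool_rot: [-0.079, 0.995, 0.015, 0.051]
ft_force: [-0.5, -0.4, 0.3]
grip_width: 0.0429
```

Request:
play_rows(commands=[{"x":-2,"y":0,"z":-25,"spin":0},{"x":-2,"y":0,"z":-40,"spin":0},{"x":-2,"y":0,"z":-45,"spin":0},{"x":0,"y":0,"z":-30,"spin":0},{"x":0,"y":0,"z":0,"spin":0}])

```text
time: 14.15
position: [0.6323, 0.0198, 0.1653]
tool_rot: [-0.079, 0.995, 0.016, 0.05]
ft_force: [0.6, -0.5, -0.5]
grip_width: 0.0476
```

```bash
python3 wl.py w9 transformer:.005 capacitor:.005 green_board:.005 blue_board:.005; python3 plan.py '[[0.518,-0.269,0.15,1.93]]'
```

```text
t 14.20 [0.6313 0.02   0.1634] jaw 1.730
transformer 0.56 [321.0, 124.0] 2593
capacitor 0.96 [322.0, 186.0] 1182
green_board 0.87 [223.0, 120.0] 6056
   fit [ 0.5951 -0.0836  0.1609] 0.021
blue_board 0.93 [412.0, 118.0] 5846
   fit [0.5632 0.1146 0.1702] 0.026
t 14.40 pos [0.6282 0.0205 0.1584] jaw 1.730 w 0.0479 q6 -1.94 tilt 0.0939
{"spin": -0.029, "x": 22.0, "y": -38.4, "z": -1.8}
{"spin": -0.029, "x": 23.1, "y": -37.7, "z": -1.8}
{"spin": -0.029, "x": 24.2, "y": -37.0, "z": -1.8}
{"spin": -0.029, "x": 25.2, "y": -36.3, "z": -1.8}
{"spin": -0.029, "x": 26.3, "y": -35.6, "z": -1.8}
{"spin": -0.029, "x": 27.3, "y": -34.8, "z": -1.8}
{"spin": -0.029, "x": 28.2, "y": -34.0, "z": -1.8}
--
```

View pics/w9.png

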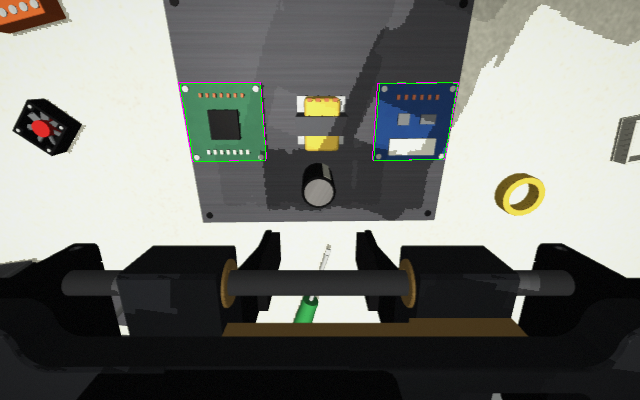

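```bash
cat > rel.py <<'E'
# relative check in the wrist view: objects vs boards
from h import *
import sys
c=snap("wrist")
def get(n,z,x0=None):
    r=nets.outline_of(c,n)
    if not r: return None
    q=r[0]; 
    f,e=fit([(c,q["region"])],n,z,list(ray(c,q["pixel"],z+DIM[n][2]/2))+[x0 or .16])
    return f,e,q["conf"]
g=get("green_board",.005);b=get("blue_board",.005)
print("g",g,"b",b)
ctr=(g[0][:2]+b[0][:2])/2;v=b[0][:2]-g[0][:2];yaw=np.arctan2(-v[0],v[1]);print("ctr",ctr,"yaw",yaw,np.linalg.norm(v))
Rm=np.array([[np.cos(yaw),np.sin(yaw)],[-np.sin(yaw),np.cos(yaw)]])
for a in sys.argv[1:]:
    n,z=a.split(":"); f=get(n,float(z))
    if f: print(n,"chassis frame",Rm@(f[0][:2]-ctr),"yaw",f[0][2]-yaw,f[1:], "rel green",Rm@(f[0][:2]-g[0][:2]),"rel blue",Rm@(f[0][:2]-b[0][:2]))
cv2.imwrite("pics/rel.png",c["img"][:,:,::-1])
E
python3 rel.py transformer:.005 capacitor:.005
```

```text
g (array([ 0.59572276, -0.08359936,  0.162349  ]), np.float64(0.036248481347965544), 0.69) b (array([0.56404226, 0.11408189, 0.16135179]), np.float64(0.02530971649881386), 0.57)
ctr [0.57988251 0.01524126] yaw 0.15890928422622042 0.2002037251909871
transformer chassis frame [-0.00447752  0.00084989] yaw -0.005876868931628587 (np.float64(0.12488817859260826), 0.98) rel green [-0.00447752  0.10095175] rel blue [-0.00447752 -0.09925197]
capacitor chassis frame [ 0.05981899 -0.00252152] yaw 0.23907020464529305 (np.float64(0.08410868860806364), 0.62) rel green [0.05981899 0.09758034] rel blue [ 0.05981899 -0.10262339]
```

```bash
python3 plan.py '[[0.55,-0.26,0.17,0.4]]'
```

```text
t 14.65 pos [0.629  0.0204 0.159 ] jaw 1.730 w 0.0474 q6 -1.94 tilt 0.0951
{"spin": 0.133, "x": 12.0, "y": -26.4, "z": -2.9}
{"spin": 0.133, "x": 8.4, "y": -27.8, "z": -2.9}
{"spin": 0.133, "x": 4.7, "y": -28.6, "z": -2.9}
{"spin": 0.133, "x": 0.8, "y": -29.0, "z": -2.9}
{"spin": 0.133, "x": -3.0, "y": -28.8, "z": -2.9}
{"spin": 0.133, "x": -6.8, "y": -28.2, "z": -2.9}
{"spin": 0.133, "x": -10.5, "y": -27.0, "z": -2.9}
{"spin": 0.133, "x": -14.0, "y": -25.4, "z": -2.9}
{"spin": 0.133, "x": -17.2, "y": -23.3, "z": -2.9}
{"spin": 0.133, "x": -20.2, "y": -20.8, "z": -2.9}
--
```

Request:
play_rows(commands=[{"x":12,"y":-26.4,"z":-3,"spin":0.13},{"x":8.4,"y":-28,"z":-3,"spin":0.13},{"x":4.7,"y":-28.6,"z":-3,"spin":0.13},{"x":0.8,"y":-29,"z":-3,"spin":0.13},{"x":-3,"y":-29,"z":-3,"spin":0.13},{"x":-7,"y":-28,"z":-3,"spin":0.13},{"x":-10.5,"y":-27,"z":-3,"spin":0.13},{"x":-14,"y":-25,"z":-3,"spin":0.13}], grip=0.38)

```text
time: 15.45
position: [0.5635, -0.2068, 0.1642]
tool_rot: [0.442, 0.896, 0.038, 0.026]
ft_force: [-0.0, -0.5, -0.3]
grip_width: 0.0332
```

```bash
python3 plan.py '[[0.55,-0.26,0.17,0.4]]'
```

```text
t 15.45 pos [ 0.5635 -0.2068  0.1642] jaw 0.655 w 0.0332 q6 -1.29 tilt 0.0924
{"spin": 0.128, "x": -17.1, "y": -21.2, "z": -4.6}
{"spin": 0.128, "x": -19.6, "y": -18.9, "z": -4.6}
--
```

Request:
play_rows(commands=[{"x":-15,"y":-18,"z":-3,"spin":0.12},{"x":-8,"y":-8,"z":-3,"spin":0.06},{"x":0,"y":0,"z":0,"spin":0},{"x":0,"y":0,"z":0,"spin":0}])

```text
time: 15.85
position: [0.5535, -0.2465, 0.1665]
tool_rot: [0.526, 0.849, 0.04, 0.022]
ft_force: [0.1, 0.6, -0.5]
grip_width: 0.0331
```

```bash
python3 wl.py w10 terminal_block fan heat_sink green_board:.005; python3 plan.py '[[0.55,-0.26,0.17,0.4]]'
```

```text
t 15.90 [ 0.5536 -0.2464  0.1666] jaw 0.461
terminal_block 0.78 [272.0, 189.0] 1070
   fit [ 0.5225 -0.2685  0.3716] 0.071
fan 0.89 [351.0, 222.0] 999
   fit [ 0.6272 -0.266  -0.5701] 0.196
heat_sink 0.91 [161.0, 229.0] 1750
   fit [ 0.4248 -0.3638  0.1045] 0.04
green_board 0.65 [407.0, 66.0] 6170
   fit [ 0.5958 -0.0829  0.1558] 0.032
t 16.10 pos [ 0.5538 -0.2456  0.1669] jaw 0.462 w 0.0332 q6 -1.16 tilt 0.0915
{"spin": 0.062, "x": -11.1, "y": -9.5, "z": -4.1}
--
```

View pics/w10.png

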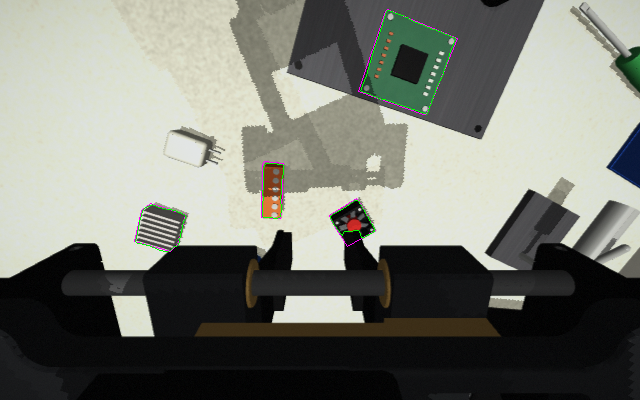

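```bash
python3 plan.py '[[0.5225,-0.2685,0.09,0.375]]'
```

```text
t 16.10 pos [ 0.5538 -0.2456  0.1669] jaw 0.462 w 0.0332 q6 -1.16 tilt 0.0915
{"spin": 0.043, "x": -3.4, "y": -22.6, "z": 36.5}
{"spin": 0.043, "x": -4.4, "y": -22.4, "z": 36.5}
--
```

Request:
play_rows(commands=[{"x":-3,"y":-15,"z":20,"spin":0.04},{"x":-4,"y":-18,"z":25,"spin":0.04},{"x":-2,"y":-8,"z":20,"spin":0.01},{"x":0,"y":0,"z":0,"spin":0}])

```text
time: 16.5
position: [0.5278, -0.2662, 0.0982]
tool_rot: [0.562, 0.826, 0.041, 0.023]
ft_force: [-0.3, 1.0, -0.2]
grip_width: 0.0332
```

```bash
python3 wl.py w11 terminal_block;python3 plan.py '[[0.5225,-0.2685,0.05,0.375]]'
```

```text
t 16.55 [ 0.5289 -0.2666  0.0995] jaw 0.376
terminal_block 0.57 [302.0, 201.0] 1718
   fit [ 0.5222 -0.2686  0.3911] 0.034
t 16.60 pos [ 0.5299 -0.2671  0.1006] jaw 0.376 w 0.0333 q6 -1.16 tilt 0.0965
{"spin": 0.001, "x": 0.6, "y": -6.1, "z": 24.8}
{"spin": 0.001, "x": 0.6, "y": -6.1, "z": 24.8}
--
```

View pics/w11.png

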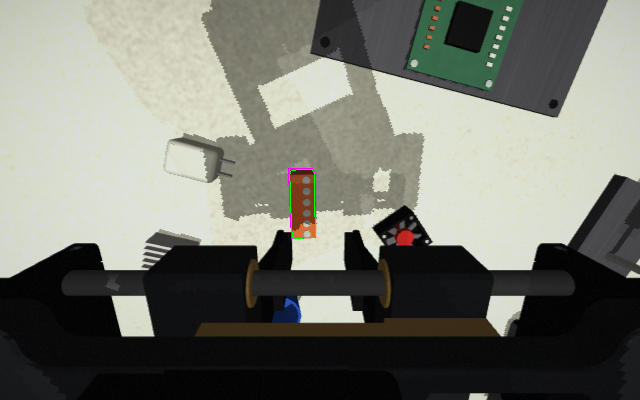

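Run:
```python
from h import *
from plan import pose
c=snap("scene");d=snap("side")
print(ray(c,(188,230),.015),ray(d,(457,303),.015),"cup"); print(ray(c,(224,196),.015),ray(d,(364,298),.015),"white")
p,M,o=pose();print(M.round(3))
print(np.round(o["q"],3))
cv2.imwrite("pics/s3.png",cv2.resize(c["img"][150:300,140:340,::-1],None,fx=3.5,fy=3.5))
```

```text
[ 0.53255363 -0.37374052] [ 0.53922198 -0.37372017] cup
[ 0.42917096 -0.26169097] [ 0.4209656  -0.26349732] white
[[-0.368  0.925  0.09 ]
 [ 0.93   0.366  0.037]
 [ 0.001  0.098 -0.995]]
[-0.7    0.628  1.663  0.12   0.808 -1.159]
```

View pics/s3.png

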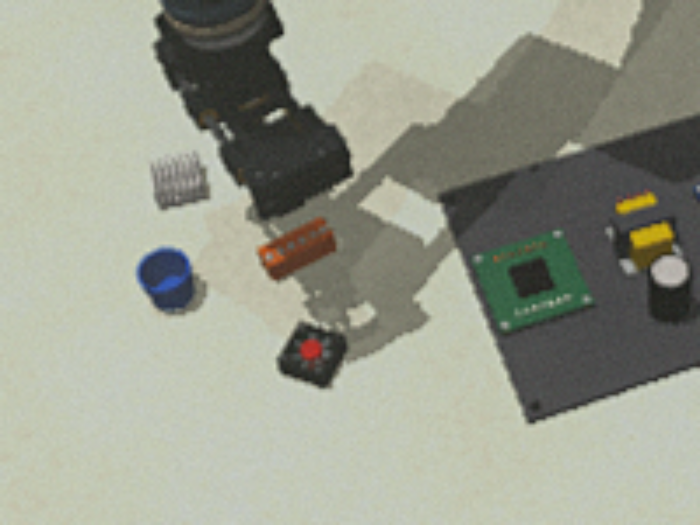

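Request:
play_rows(commands=[{"x":0,"y":0,"z":0,"spin":0.13},{"x":0,"y":0,"z":0,"spin":0.14},{"x":0,"y":0,"z":0,"spin":0.14},{"x":0,"y":0,"z":0,"spin":0.14},{"x":0,"y":0,"z":0,"spin":0.14},{"x":0,"y":0,"z":0,"spin":0.14},{"x":0,"y":0,"z":0,"spin":0.14},{"x":0,"y":0,"z":0,"spin":0.14}], grip=0.8)

```text
time: 17.5
position: [0.5403, -0.2689, 0.1143]
tool_rot: [0.919, 0.39, 0.055, 0.011]
ft_force: [-0.4, -0.5, 0.5]
grip_width: 0.0692
```

Request:
play_rows(commands=[{"x":0,"y":0,"z":0,"spin":0.14},{"x":0,"y":0,"z":0,"spin":0.14},{"x":0,"y":0,"z":0,"spin":0.12},{"x":0,"y":0,"z":0,"spin":0.04},{"x":0,"y":0,"z":0,"spin":0}])

```text
time: 18.0
position: [0.5461, -0.2694, 0.1225]
tool_rot: [0.983, 0.173, 0.061, 0.003]
ft_force: [-0.7, -0.1, -0.3]
grip_width: 0.0695
```

```bash
python3 wl.py w12 terminal_block heat_sink;python3 plan.py '[[0.5222,-0.2685,0.05,-1.19]]'
```

```text
t 18.05 [ 0.5462 -0.2695  0.1226] jaw -1.224
terminal_block 0.91 [305.0, 230.0] 1610
   fit [ 0.5227 -0.2683  0.3859] 0.045
heat_sink 0.72 [355.0, 319.0] 263
   fit [ 0.4251 -0.3641  0.095 ] 0.676
t 18.15 pos [ 0.5457 -0.2694  0.1218] jaw -1.225 w 0.0697 q6 0.46 tilt 0.1210
{"spin": -0.017, "x": -15.0, "y": -5.3, "z": 34.3}
{"spin": -0.017, "x": -14.9, "y": -5.6, "z": 34.3}
--
```

View pics/w12.png

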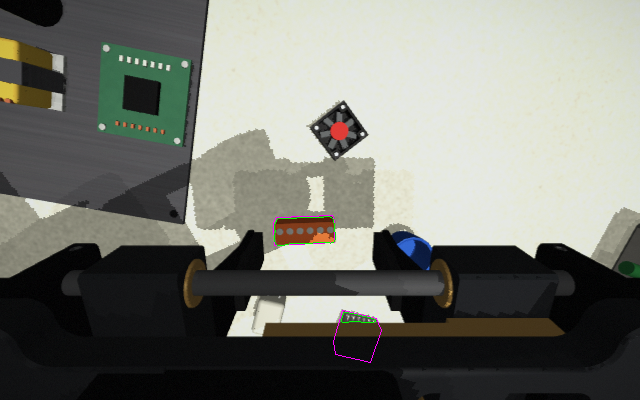

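Request:
play_rows(commands=[{"x":0,"y":0,"z":0,"spin":0},{"x":0,"y":0,"z":0,"spin":0},{"x":0,"y":0,"z":0,"spin":0}])

```text
time: 18.45
position: [0.5459, -0.2692, 0.1223]
tool_rot: [0.983, 0.174, 0.061, 0.003]
ft_force: [0.4, -0.4, -0.3]
grip_width: 0.0697
```

```bash
cat > st.py <<'E'
from plan import *
p,M,o=pose();q=np.array(o["q"]);print("t %.2f"%o["time"],np.round(p,4),"q",np.round(q,3),"pitch %.4f"%(q[1]+q[2]+q[4]-np.pi),"z",M[:,2].round(3),"v",np.round(o["joint_velocities"],3),"jaw %.3f"%np.arctan2(M[1,1],M[0,1]))
E
python3 st.py
```

```text
t 18.45 [ 0.5459 -0.2692  0.1223] q [-0.687  0.601  1.644  0.121  0.817  0.456] pitch -0.0802 z [ 0.12   0.015 -0.993] v [-0.     0.001 -0.001 -0.     0.001 -0.005] jaw -1.223
```

Request:
play_rows(commands=[{"x":0,"y":0,"z":-50,"spin":0},{"x":0,"y":0,"z":-50,"spin":0},{"x":0,"y":0,"z":0,"spin":0}])

```text
time: 18.75
position: [0.5326, -0.2702, 0.2195]
tool_rot: [0.983, 0.174, 0.057, -0.001]
ft_force: [0.8, -1.8, 0.2]
grip_width: 0.0696
```

```bash
python3 st.py
```

```text
t 18.75 [ 0.5326 -0.2702  0.2195] q [-0.703  0.46   1.578  0.104  1.034  0.469] pitch -0.0697 z [ 0.112  0.021 -0.993] v [ 0.001  0.072  0.063  0.001 -0.024 -0.001] jaw -1.222
```

Request:
play_rows(commands=[{"x":0,"y":0,"z":0,"spin":0},{"x":0,"y":0,"z":0,"spin":0}])

```text
time: 18.95
position: [0.5325, -0.2703, 0.2199]
tool_rot: [0.983, 0.174, 0.058, -0.0]
ft_force: [0.1, 0.2, -0.3]
grip_width: 0.0696
```

```bash
python3 st.py
```

```text
t 18.95 [ 0.5325 -0.2703  0.2199] q [-0.703  0.458  1.579  0.104  1.033  0.468] pitch -0.0709 z [ 0.113  0.021 -0.993] v [-0.002  0.008  0.021 -0.002  0.005 -0.001] jaw -1.222
```

Request:
play_rows(commands=[{"x":0,"y":0,"z":50,"spin":0},{"x":0,"y":0,"z":50,"spin":0}])

```text
time: 19.15
position: [0.5484, -0.2721, 0.1246]
tool_rot: [0.983, 0.174, 0.063, 0.006]
ft_force: [0.1, -0.5, -0.7]
grip_width: 0.0693
```

```bash
python3 st.py
```

```text
t 19.15 [ 0.5484 -0.2721  0.1246] q [-0.688  0.6    1.639  0.12   0.816  0.455] pitch -0.0875 z [ 0.126  0.01  -0.992] v [ 0.076  0.743  0.207  0.097 -1.072 -0.073] jaw -1.223
```

Request:
play_rows(commands=[{"x":0,"y":0,"z":0,"spin":0},{"x":0,"y":0,"z":0,"spin":0}])

```text
time: 19.35
position: [0.5439, -0.2681, 0.1159]
tool_rot: [0.983, 0.174, 0.057, -0.001]
ft_force: [1.0, -0.2, 1.0]
grip_width: 0.0695
```

```bash
python3 st.py
```

```text
t 19.35 [ 0.5439 -0.2681  0.1159] q [-0.687  0.612  1.644  0.12   0.817  0.455] pitch -0.0683 z [ 0.111  0.022 -0.994] v [ 0.002  0.056  0.036 -0.003  0.004 -0.   ] jaw -1.222
```

Request:
play_rows(commands=[{"x":0,"y":0,"z":-50,"spin":0},{"x":0,"y":0,"z":-50,"spin":0},{"x":0,"y":0,"z":-50,"spin":0},{"x":0,"y":0,"z":0,"spin":0},{"x":0,"y":0,"z":50,"spin":0},{"x":0,"y":0,"z":50,"spin":0},{"x":0,"y":0,"z":50,"spin":0},{"x":0,"y":0,"z":0,"spin":0}])

```text
time: 20.15
position: [0.5489, -0.2738, 0.1313]
tool_rot: [0.983, 0.174, 0.063, 0.007]
ft_force: [-0.7, 1.3, -0.5]
grip_width: 0.0696
```

```bash
python3 st.py
```

```text
t 20.15 [ 0.5489 -0.2738  0.1313] q [-0.689  0.591  1.632  0.117  0.83   0.457] pitch -0.0889 z [ 0.126  0.008 -0.992] v [-0.001 -0.142 -0.071 -0.     0.033 -0.   ] jaw -1.223
```

Request:
play_rows(commands=[{"x":0,"y":0,"z":-50,"spin":0},{"x":0,"y":0,"z":0,"spin":0},{"x":0,"y":0,"z":50,"spin":0},{"x":0,"y":0,"z":0,"spin":0},{"x":0,"y":0,"z":-50,"spin":0},{"x":0,"y":0,"z":0,"spin":0},{"x":0,"y":0,"z":50,"spin":0},{"x":0,"y":0,"z":0,"spin":0}])

```text
time: 20.95
position: [0.5545, -0.2798, 0.1564]
tool_rot: [0.982, 0.174, 0.072, 0.017]
ft_force: [-1.5, 1.7, -1.8]
grip_width: 0.0693
```

```bash
python3 st.py
```

```text
t 20.95 [ 0.5545 -0.2798  0.1564] q [-0.69   0.556  1.614  0.115  0.855  0.459] pitch -0.1163 z [ 0.147 -0.009 -0.989] v [-0.002 -0.215 -0.115 -0.001  0.065  0.005] jaw -1.224
```

Request:
play_rows(commands=[{"x":0,"y":0,"z":0,"spin":0}])

```text
time: 21.05
position: [0.5558, -0.2809, 0.1602]
tool_rot: [0.982, 0.174, 0.073, 0.019]
ft_force: [1.1, 0.3, 0.4]
grip_width: 0.0697
```

```bash
python3 st.py
```

```text
t 21.05 [ 0.5558 -0.2809  0.1602] q [-0.69   0.551  1.611  0.114  0.858  0.459] pitch -0.1215 z [ 0.151 -0.012 -0.989] v [-0.003  0.011  0.034 -0.007  0.034  0.   ] jaw -1.224
```

Request:
play_rows(commands=[{"x":0,"y":0,"z":-50,"spin":0},{"x":0,"y":0,"z":-50,"spin":0}])

```text
time: 21.25
position: [0.5376, -0.2771, 0.2545]
tool_rot: [0.982, 0.174, 0.069, 0.014]
ft_force: [2.2, -0.3, 1.0]
grip_width: 0.0697
```

```bash
python3 st.py
```

```text
t 21.25 [ 0.5376 -0.2771  0.2545] q [-0.706  0.416  1.548  0.1    1.071  0.47 ] pitch -0.1071 z [ 0.14  -0.004 -0.99 ] v [-0.083 -0.667 -0.389 -0.065  1.132  0.049] jaw -1.223
```

Request:
play_rows(commands=[{"x":0,"y":0,"z":50,"spin":0},{"x":0,"y":0,"z":50,"spin":0}])

```text
time: 21.45
position: [0.5621, -0.2866, 0.1811]
tool_rot: [0.98, 0.175, 0.084, 0.032]
ft_force: [-0.5, 0.1, -0.2]
grip_width: 0.0693
```

```bash
python3 st.py
```

```text
t 21.45 [ 0.5621 -0.2866  0.1811] q [-0.691  0.523  1.598  0.114  0.866  0.46 ] pitch -0.1551 z [ 0.176 -0.034 -0.984] v [ 0.074  0.555  0.146  0.078 -1.007 -0.055] jaw -1.225
```

Request:
play_rows(commands=[{"x":0,"y":0,"z":0,"spin":0}])

```text
time: 21.55
position: [0.5604, -0.2852, 0.1804]
tool_rot: [0.981, 0.175, 0.083, 0.03]
ft_force: [-0.5, 0.4, 0.1]
grip_width: 0.0698
```

```bash
python3 st.py
```

```text
t 21.55 [ 0.5604 -0.2852  0.1804] q [-0.691  0.522  1.601  0.113  0.868  0.46 ] pitch -0.1505 z [ 0.172 -0.031 -0.985] v [-0.003 -0.148 -0.057 -0.005  0.068  0.002] jaw -1.225
```

Request:
play_rows(commands=[{"x":0,"y":0,"z":0,"spin":0}])

```text
time: 21.65
position: [0.561, -0.2858, 0.1839]
tool_rot: [0.98, 0.175, 0.084, 0.032]
ft_force: [0.3, -0.5, -0.3]
grip_width: 0.0696
```

```bash
python3 st.py
```

```text
t 21.65 [ 0.561  -0.2858  0.1839] q [-0.691  0.518  1.598  0.113  0.871  0.46 ] pitch -0.1543 z [ 0.175 -0.033 -0.984] v [-0.002 -0.013  0.013 -0.005  0.023  0.   ] jaw -1.225
```

Request:
play_rows(commands=[{"x":0,"y":0,"z":10,"spin":0},{"x":0,"y":0,"z":20,"spin":0},{"x":0,"y":0,"z":35,"spin":0},{"x":0,"y":0,"z":-50,"spin":0},{"x":0,"y":0,"z":-40,"spin":0},{"x":0,"y":0,"z":-25,"spin":0},{"x":0,"y":0,"z":-12,"spin":0},{"x":0,"y":0,"z":-5,"spin":0}])

```text
time: 22.45
position: [0.5499, -0.2848, 0.236]
tool_rot: [0.982, 0.174, 0.075, 0.022]
ft_force: [0.9, -0.1, 0.5]
grip_width: 0.0693
```

```bash
python3 st.py
```

```text
t 22.45 [ 0.5499 -0.2848  0.236 ] q [-0.702  0.449  1.55   0.103  1.015  0.468] pitch -0.1285 z [ 0.156 -0.017 -0.988] v [-0.009 -0.084 -0.047 -0.007  0.111  0.005] jaw -1.224
```

Request:
play_rows(commands=[{"x":0,"y":0,"z":15,"spin":0},{"x":0,"y":0,"z":30,"spin":0},{"x":0,"y":0,"z":45,"spin":0},{"x":0,"y":0,"z":-50,"spin":0},{"x":0,"y":0,"z":-30,"spin":0},{"x":0,"y":0,"z":45,"spin":0},{"x":0,"y":0,"z":-50,"spin":0},{"x":0,"y":0,"z":-25,"spin":0}])

```text
time: 23.25
position: [0.5413, -0.2795, 0.1872]
tool_rot: [0.984, 0.172, 0.042, -0.017]
ft_force: [1.0, -1.1, 1.9]
grip_width: 0.0695
```

```bash
python3 st.py
```

```text
t 23.25 [ 0.5413 -0.2795  0.1872] q [-0.704  0.531  1.547  0.101  1.038  0.469] pitch -0.0260 z [ 0.078  0.048 -0.996] v [-0.039  0.057 -0.068 -0.044  0.516  0.025] jaw -1.223
```

Request:
play_rows(commands=[{"x":0,"y":0,"z":0,"spin":0},{"x":0,"y":0,"z":0,"spin":0}])

```text
time: 23.45
position: [0.541, -0.2794, 0.1846]
tool_rot: [0.984, 0.172, 0.041, -0.018]
ft_force: [0.5, 0.5, -0.1]
grip_width: 0.0698
```

```bash
python3 st.py;python3 plan.py '[[0.5222,-0.2685,0.01,-1.19]]'
```

```text
t 23.45 [ 0.541  -0.2794  0.1846] q [-0.705  0.535  1.547  0.101  1.038  0.469] pitch -0.0221 z [ 0.075  0.05  -0.996] v [ 0.001  0.003 -0.001  0.     0.007 -0.001] jaw -1.223
t 23.45 pos [ 0.541  -0.2794  0.1846] jaw -1.223 w 0.0698 q6 0.47 tilt 0.0904
{"spin": -0.008, "x": -7.3, "y": -3.2, "z": 43.3}
{"spin": -0.008, "x": -7.3, "y": -3.3, "z": 43.3}
{"spin": -0.008, "x": -7.2, "y": -3.3, "z": 43.3}
{"spin": -0.008, "x": -7.2, "y": -3.4, "z": 43.3}
--
```

Request:
play_rows(commands=[{"x":-4,"y":-2,"z":12,"spin":0},{"x":-5,"y":-2.5,"z":25,"spin":-0.01},{"x":-6,"y":-3,"z":40,"spin":-0.01},{"x":-6,"y":-3,"z":40,"spin":-0.01},{"x":0,"y":0,"z":0,"spin":0},{"x":0,"y":0,"z":0,"spin":0}])

```text
time: 24.05
position: [0.5312, -0.2742, 0.0777]
tool_rot: [0.981, 0.188, 0.051, -0.006]
ft_force: [0.1, -0.1, 0.7]
grip_width: 0.0695
```

```bash
python3 st.py;python3 plan.py '[[0.5222,-0.2685,0.01,-1.19]]'
```

```text
t 24.05 [ 0.5312 -0.2742  0.0777] q [-0.709  0.667  1.675  0.128  0.75   0.391] pitch -0.0501 z [ 0.098  0.031 -0.995] v [ 0.002 -0.001  0.032 -0.002  0.003 -0.002] jaw -1.192
t 24.05 pos [ 0.5312 -0.2742  0.0777] jaw -1.192 w 0.0695 q6 0.39 tilt 0.1027
{"spin": -0.001, "x": -6.5, "y": -4.5, "z": 33.3}
{"spin": -0.001, "x": -6.5, "y": -4.5, "z": 33.3}
--
```

Request:
play_rows(commands=[{"x":-6,"y":-4.5,"z":25,"spin":0},{"x":-6,"y":-4.5,"z":30,"spin":0},{"x":-2,"y":0,"z":8,"spin":0},{"x":0,"y":0,"z":0,"spin":0}])

```text
time: 24.45
position: [0.5289, -0.2738, 0.0276]
tool_rot: [0.98, 0.188, 0.059, 0.002]
ft_force: [-0.9, -0.8, -0.4]
grip_width: 0.0694
```

```bash
python3 st.py;python3 plan.py '[[0.5222,-0.2685,0.01,-1.19]]'
```

```text
t 24.45 [ 0.5289 -0.2738  0.0276] q [-0.712  0.743  1.718  0.158  0.609  0.353] pitch -0.0718 z [ 0.117  0.018 -0.993] v [ 0.004 -0.046 -0.017  0.01   0.023  0.005] jaw -1.194
t 24.45 pos [ 0.5289 -0.2738  0.0276] jaw -1.194 w 0.0694 q6 0.35 tilt 0.1189
{"spin": -0.004, "x": -6.3, "y": -7.9, "z": 16.8}
--
```

Request:
play_rows(commands=[{"x":-8,"y":-9.5,"z":0,"spin":0},{"x":0,"y":0,"z":0,"spin":0}])

```text
time: 24.65
position: [0.5212, -0.2704, 0.0322]
tool_rot: [0.98, 0.188, 0.063, 0.006]
ft_force: [0.5, 0.1, -0.1]
grip_width: 0.0695
```

```bash
python3 st.py;python3 plan.py '[[0.5222,-0.2685,0.01,-1.19]]'; python3 wl.py w13 terminal_block
```

```text
t 24.65 [ 0.5212 -0.2704  0.0322] q [-0.717  0.727  1.746  0.165  0.587  0.341] pitch -0.0814 z [ 0.125  0.011 -0.992] v [ 0.004 -0.033 -0.085  0.002 -0.015  0.01 ] jaw -1.194
t 24.65 pos [ 0.5212 -0.2704  0.0322] jaw -1.194 w 0.0695 q6 0.34 tilt 0.1261
{"spin": -0.004, "x": -1.1, "y": -2.2, "z": 22.2}
--
t 24.70 [ 0.5231 -0.272   0.0329] jaw -1.194
terminal_block 0.57 [312.0, 233.0] 3554
   fit [ 0.5232 -0.2686  0.3632] 0.036
```

View pics/w13.png

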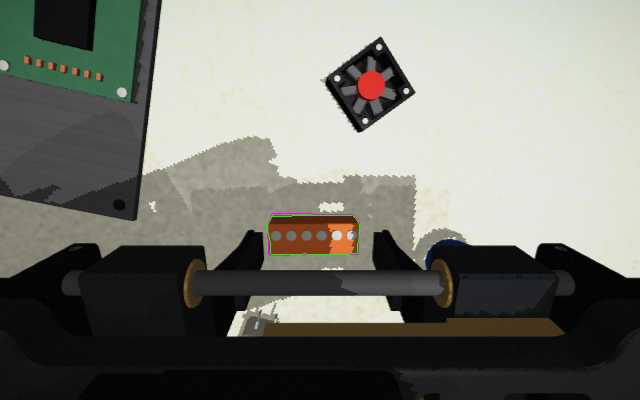

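```bash
python3 plan.py '[[0.523,-0.2685,0.01,-1.2]]'
```

```text
t 24.75 pos [ 0.5233 -0.2723  0.0325] jaw -1.194 w 0.0696 q6 0.34 tilt 0.1293
{"spin": 0.006, "x": -1.7, "y": -4.5, "z": 22.3}
--
```

Request:
play_rows(commands=[{"x":-2,"y":-5,"z":3,"spin":0},{"x":-2,"y":0,"z":20,"spin":0},{"x":0,"y":0,"z":0,"spin":0}])

```text
time: 25.05
position: [0.5236, -0.271, 0.0114]
tool_rot: [0.98, 0.188, 0.067, 0.011]
ft_force: [-0.5, 0.0, -0.4]
grip_width: 0.0693
```

```bash
python3 plan.py '[[0.523,-0.2685,0.01,-1.2]]'
```

```text
t 25.05 pos [ 0.5236 -0.271   0.0114] jaw -1.195 w 0.0693 q6 0.33 tilt 0.1351
{"spin": 0.005, "x": 0.2, "y": -2.6, "z": 1.3}
--
```

Request:
play_rows(commands=[{"x":0,"y":-2.5,"z":1,"spin":0},{"x":0,"y":0,"z":0,"spin":0},{"x":0,"y":0,"z":0,"spin":0}], grip=0.55, newtons=20)

```text
time: 25.35
position: [0.5234, -0.2687, 0.0111]
tool_rot: [0.98, 0.188, 0.067, 0.012]
ft_force: [-0.1, -0.3, 0.2]
grip_width: 0.0597
```

```bash
python3 st.py
```

```text
t 25.35 [ 0.5234 -0.2687  0.0111] q [-0.712  0.764  1.759  0.181  0.525  0.327] pitch -0.0944 z [ 0.135  0.002 -0.991] v [ 0.004 -0.003  0.005 -0.001  0.006  0.   ] jaw -1.194
```

Request:
play_rows(commands=[{"x":0,"y":0,"z":-40,"spin":0},{"x":0,"y":0,"z":-35,"spin":0},{"x":0,"y":0,"z":-20,"spin":0}])

```text
time: 25.65
position: [0.5082, -0.2669, 0.1032]
tool_rot: [0.98, 0.188, 0.063, 0.007]
ft_force: [0.4, -0.0, 0.2]
grip_width: 0.0599
```

```bash
python3 st.py; python3 plan.py '[[0.4926,0.1029,0.1,-1.41]]'
```

```text
t 25.65 [ 0.5082 -0.2669  0.1032] q [-0.728  0.594  1.749  0.14   0.714  0.361] pitch -0.0837 z [ 0.127  0.01  -0.992] v [-0.035 -0.349 -0.059 -0.07   0.42   0.058] jaw -1.194
t 25.65 pos [ 0.5082 -0.2669  0.1032] jaw -1.194 w 0.0599 q6 0.36 tilt 0.1274
{"spin": 0.027, "x": 15.2, "y": -43.7, "z": 0.6}
{"spin": 0.027, "x": 14.1, "y": -44.1, "z": 0.6}
{"spin": 0.027, "x": 12.9, "y": -44.4, "z": 0.6}
{"spin": 0.027, "x": 11.7, "y": -44.8, "z": 0.6}
{"spin": 0.027, "x": 10.4, "y": -45.1, "z": 0.6}
{"spin": 0.027, "x": 9.2, "y": -45.3, "z": 0.6}
{"spin": 0.027, "x": 8.0, "y": -45.6, "z": 0.6}
{"spin": 0.027, "x": 6.8, "y": -45.8, "z": 0.6}
--
```

Request:
play_rows(commands=[{"x":14,"y":-40,"z":0,"spin":0.027},{"x":14,"y":-44,"z":0,"spin":0.027},{"x":13,"y":-44,"z":0,"spin":0.027},{"x":12,"y":-45,"z":0,"spin":0.027},{"x":10,"y":-45,"z":0,"spin":0.027},{"x":9,"y":-45,"z":0,"spin":0.027},{"x":8,"y":-40,"z":0,"spin":0.027},{"x":6,"y":-28,"z":0,"spin":0.02}])

```text
time: 26.45
position: [0.504, 0.0769, 0.1105]
tool_rot: [0.994, 0.075, 0.073, 0.008]
ft_force: [0.3, -0.1, -0.3]
grip_width: 0.06
```

Request:
play_rows(commands=[{"x":0,"y":-10,"z":0,"spin":0},{"x":0,"y":0,"z":0,"spin":0}])

```text
time: 26.65
position: [0.5018, 0.0915, 0.1111]
tool_rot: [0.994, 0.078, 0.074, 0.008]
ft_force: [-0.5, 1.0, 0.1]
grip_width: 0.06
```

```bash
python3 st.py; python3 plan.py '[[0.4926,0.1029,0.03,-1.41]]'; python3 wl.py w14 blue_board:.005
```

```text
t 26.65 [0.5018 0.0915 0.1111] q [-0.04   0.512  1.931  0.003  0.549  1.372] pitch -0.1487 z [ 0.148 -0.004 -0.989] v [ 0.015 -0.009 -0.01  -0.007 -0.002  0.003] jaw -1.416
t 26.65 pos [0.5018 0.0915 0.1111] jaw -1.416 w 0.0600 q6 1.37 tilt 0.1487
{"spin": -0.003, "x": -9.5, "y": -7.4, "z": 39.4}
{"spin": -0.003, "x": -9.5, "y": -7.5, "z": 39.4}
--
t 26.70 [0.5021 0.0908 0.1112] jaw -1.417
blue_board 0.78 [299.0, 142.0] 7327
   fit [0.5636 0.1147 0.1617] 0.012
```

View pics/w14.png

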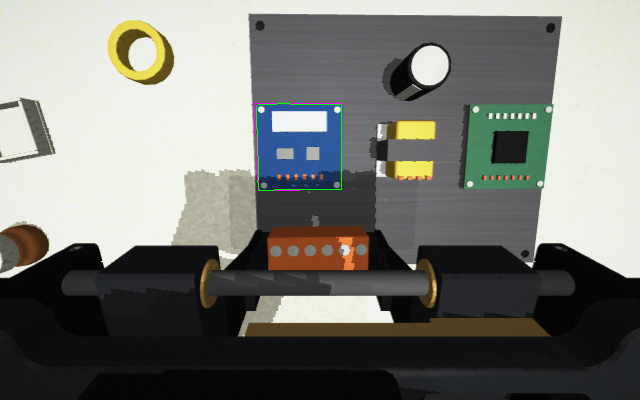

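Request:
play_rows(commands=[{"x":-8,"y":-8,"z":20,"spin":0},{"x":-8,"y":-6,"z":30,"spin":0},{"x":-3,"y":-2,"z":15,"spin":0},{"x":0,"y":0,"z":0,"spin":0}])

```text
time: 27.15
position: [0.4954, 0.0981, 0.0439]
tool_rot: [0.994, 0.074, 0.078, 0.009]
ft_force: [-0.6, -0.4, -0.9]
grip_width: 0.0601
```

```bash
python3 st.py; python3 plan.py '[[0.4926,0.1033,0.018,-1.41]]'
```

```text
t 27.15 [0.4954 0.0981 0.0439] q [-0.024  0.647  1.987 -0.009  0.35   1.407] pitch -0.1574 z [ 0.157 -0.007 -0.988] v [-0.022 -0.014 -0.004 -0.002  0.005 -0.004] jaw -1.425
t 27.15 pos [0.4954 0.0981 0.0439] jaw -1.425 w 0.0601 q6 1.41 tilt 0.1574
{"spin": -0.015, "x": -5.9, "y": -6.4, "z": 25.1}
--
```

Request:
play_rows(commands=[{"x":-6,"y":-7,"z":10,"spin":-0.01},{"x":-1,"y":0,"z":8,"spin":0},{"x":0,"y":0,"z":0,"spin":0}])

```text
time: 27.45
position: [0.4931, 0.1008, 0.0255]
tool_rot: [0.994, 0.076, 0.08, 0.01]
ft_force: [0.6, 0.0, 0.3]
grip_width: 0.0598
```

```bash
python3 plan.py '[[0.4926,0.1033,0.018,-1.41]]'
```

```text
t 27.45 pos [0.4931 0.1008 0.0255] jaw -1.420 w 0.0598 q6 1.42 tilt 0.1611
{"spin": -0.01, "x": -1.3, "y": -2.8, "z": 7.3}
--
```

Request:
play_rows(commands=[{"x":-2,"y":-3,"z":6.5,"spin":-0.01},{"x":0,"y":0,"z":1,"spin":0},{"x":0,"y":0,"z":0,"spin":0}])

```text
time: 27.75
position: [0.4941, 0.1023, 0.0187]
tool_rot: [0.993, 0.081, 0.082, 0.011]
ft_force: [-0.3, -0.2, -0.4]
grip_width: 0.0598
```

```bash
python3 plan.py '[[0.4926,0.1033,0.0165,-1.41]]'
```

```text
t 27.75 pos [0.4941 0.1023 0.0187] jaw -1.412 w 0.0598 q6 1.42 tilt 0.1652
{"spin": -0.002, "x": -1.7, "y": -1.3, "z": 1.9}
--
```

Lower slightly, release, then rise with a fast start.

Request:
play_rows(commands=[{"x":-1.5,"y":-1,"z":2.5,"spin":0},{"x":0,"y":0,"z":0,"spin":0}])

```text
time: 27.95
position: [0.4937, 0.103, 0.0164]
tool_rot: [0.993, 0.081, 0.083, 0.011]
ft_force: [-0.6, 0.1, -0.6]
grip_width: 0.0598
```

Request:
play_rows(commands=[{"x":0,"y":0,"z":0,"spin":0},{"x":0,"y":0,"z":0,"spin":0}], grip=0.82)

```text
time: 28.15
position: [0.4937, 0.1032, 0.0166]
tool_rot: [0.993, 0.081, 0.083, 0.011]
ft_force: [-1.1, 0.5, -0.5]
grip_width: 0.0676
```

```bash
python3 st.py; python3 plan.py '[[0.4926,0.1033,0.15,-1.41]]'
```

```text
t 28.15 [0.4937 0.1032 0.0166] q [-0.012  0.707  2.004 -0.024  0.263  1.42 ] pitch -0.1671 z [ 0.166 -0.008 -0.986] v [ 0.001 -0.003 -0.001 -0.    -0.001 -0.001] jaw -1.412
t 28.15 pos [0.4937 0.1032 0.0166] jaw -1.412 w 0.0676 q6 1.42 tilt 0.1673
{"spin": -0.001, "x": 6.9, "y": 1.5, "z": -43.9}
{"spin": -0.001, "x": 6.9, "y": 1.5, "z": -43.9}
{"spin": -0.001, "x": 6.9, "y": 1.5, "z": -43.9}
--
```

Request:
play_rows(commands=[{"x":4,"y":1,"z":-30,"spin":0},{"x":7,"y":1.5,"z":-45,"spin":0},{"x":7,"y":1.5,"z":-45,"spin":0},{"x":7,"y":1,"z":-45,"spin":0},{"x":4,"y":0,"z":-25,"spin":0},{"x":0,"y":0,"z":-12,"spin":0},{"x":0,"y":0,"z":0,"spin":0}])

```text
time: 28.85
position: [0.4883, 0.105, 0.2279]
tool_rot: [0.993, 0.081, 0.081, 0.01]
ft_force: [1.2, 0.2, -0.3]
grip_width: 0.0715
```

```bash
python3 st.py
```

```text
t 28.85 [0.4883 0.105  0.2279] q [-0.008  0.293  1.849 -0.009  0.836  1.406] pitch -0.1638 z [ 0.163 -0.008 -0.987] v [ 0.    -0.005  0.01  -0.001 -0.003 -0.   ] jaw -1.411
```

Request:
play_rows(commands=[{"x":0,"y":0,"z":15,"spin":0},{"x":0,"y":0,"z":30,"spin":0},{"x":0,"y":0,"z":45,"spin":0},{"x":0,"y":0,"z":-50,"spin":0},{"x":0,"y":0,"z":-30,"spin":0},{"x":0,"y":0,"z":45,"spin":0},{"x":0,"y":0,"z":-50,"spin":0},{"x":0,"y":0,"z":-25,"spin":0}])

```text
time: 29.65
position: [0.47, 0.1047, 0.1697]
tool_rot: [0.997, 0.08, -0.001, 0.003]
ft_force: [1.9, 0.5, 1.2]
grip_width: 0.0714
```

```bash
python3 st.py
```

```text
t 29.65 [0.47   0.1047 0.1697] q [-0.01   0.418  1.839 -0.008  0.886  1.405] pitch 0.0015 z [-0.002 -0.006 -1.   ] v [-0.014  0.096 -0.127 -0.001  0.628 -0.005] jaw -1.410
```

Request:
play_rows(commands=[{"x":0,"y":0,"z":0,"spin":0},{"x":0,"y":0,"z":0,"spin":0}])

```text
time: 29.85
position: [0.4686, 0.1046, 0.1642]
tool_rot: [0.997, 0.08, -0.006, 0.002]
ft_force: [0.1, -0.3, -0.4]
grip_width: 0.0714
```

```bash
python3 st.py; python3 rel.py terminal_block:.005 transformer:.005 capacitor:.005; python3 plan.py '[[0.45,-0.35,0.17,-1.47]]'
```

```text
t 29.85 [0.4686 0.1046 0.1642] q [-0.01   0.429  1.84  -0.008  0.884  1.405] pitch 0.0120 z [-0.012 -0.006 -1.   ] v [-0.001  0.025  0.004 -0.    -0.001  0.001] jaw -1.410
g (array([ 0.59546462, -0.08297167,  0.1487742 ]), np.float64(0.060994212071964204), 0.94) b (array([0.56391278, 0.11468134, 0.1607345 ]), np.float64(0.014593846335093974), 0.81)
ctr [0.5796887  0.01585483] yaw 0.1582968850523115 0.20015551692243977
terminal_block chassis frame [-0.07087791  0.09879003] yaw 0.006305941587860936 (np.float64(0.037911366619890474), 0.85) rel green [-0.07087791  0.19886779] rel blue [-0.07087791 -0.00128772]
transformer chassis frame [-0.0033334   0.00109501] yaw 0.00020834053585100376 (np.float64(0.14418099778648052), 0.91) rel green [-0.0033334   0.10117277] rel blue [-0.0033334  -0.09898275]
capacitor chassis frame [ 0.06055012 -0.00186752] yaw 0.04861670785572872 (np.float64(0.11291912249440295), 0.88) rel green [0.06055012 0.09821024] rel blue [ 0.06055012 -0.10194527]
t 30.15 pos [0.4694 0.1047 0.1673] jaw -1.410 w 0.0714 q6 1.41 tilt 0.0086
{"spin": 0.006, "x": -9.2, "y": 44.6, "z": 0.0}
{"spin": 0.006, "x": -8.9, "y": 44.6, "z": 0.0}
{"spin": 0.006, "x": -8.7, "y": 44.7, "z": 0.0}
{"spin": 0.006, "x": -8.4, "y": 44.7, "z": 0.0}
{"spin": 0.006, "x": -8.1, "y": 44.8, "z": 0.0}
{"spin": 0.006, "x": -7.9, "y": 44.8, "z": 0.0}
{"spin": 0.006, "x": -7.6, "y": 44.9, "z": 0.0}
{"spin": 0.006, "x": -7.3, "y": 44.9, "z": 0.0}
{"spin": 0.006, "x": -7.0, "y": 45.0, "z": 0.0}
{"spin": 0.006, "x": -6.8, "y": 45.0, "z": 0.0}
--
```

View pics/rel.png

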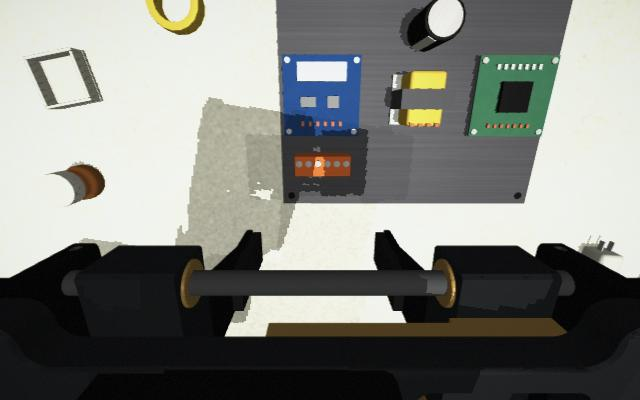

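```bash
python3 plan.py '[[0.41,-0.362,0.16,-1.47]]'
```

```text
t 30.15 pos [0.4694 0.1047 0.1673] jaw -1.410 w 0.0714 q6 1.41 tilt 0.0086
{"spin": 0.006, "x": -13.3, "y": 45.1, "z": 1.0}
{"spin": 0.006, "x": -13.1, "y": 45.2, "z": 1.0}
{"spin": 0.006, "x": -12.8, "y": 45.3, "z": 1.0}
{"spin": 0.006, "x": -12.5, "y": 45.3, "z": 1.0}
{"spin": 0.006, "x": -12.2, "y": 45.4, "z": 1.0}
{"spin": 0.006, "x": -12.0, "y": 45.5, "z": 1.0}
{"spin": 0.006, "x": -11.7, "y": 45.6, "z": 1.0}
{"spin": 0.006, "x": -11.4, "y": 45.6, "z": 1.0}
{"spin": 0.006, "x": -11.1, "y": 45.7, "z": 1.0}
{"spin": 0.006, "x": -10.9, "y": 45.8, "z": 1.0}
--
```

Request:
play_rows(commands=[{"x":-13,"y":40,"z":0,"spin":0.006},{"x":-13,"y":45,"z":0,"spin":0.006},{"x":-13,"y":45,"z":0,"spin":0.006},{"x":-12.5,"y":45,"z":0,"spin":0.006},{"x":-12,"y":45,"z":0,"spin":0.006},{"x":-12,"y":45,"z":0,"spin":0.006},{"x":-12,"y":45,"z":0,"spin":0.006},{"x":-11,"y":45,"z":0,"spin":0.006}], grip=0.58)

```text
time: 30.95
position: [0.4249, -0.269, 0.1821]
tool_rot: [0.998, 0.062, 0.01, 0.009]
ft_force: [1.1, 0.5, 0.6]
grip_width: 0.0504
```

```bash
python3 st.py; python3 plan.py '[[0.41,-0.362,0.16,-1.47]]'
```

```text
t 30.95 [ 0.4249 -0.269   0.1821] q [-0.789  0.413  1.798  0.005  0.904  0.654] pitch -0.0271 z [ 0.022 -0.017 -1.   ] v [-0.819  0.186 -0.46   0.03   0.225 -0.765] jaw -1.446
t 30.95 pos [ 0.4249 -0.269   0.1821] jaw -1.446 w 0.0504 q6 0.65 tilt 0.0274
{"spin": 0.012, "x": -13.4, "y": 45.0, "z": 11.7}
{"spin": 0.012, "x": -12.9, "y": 45.2, "z": 11.7}
--
```

Request:
play_rows(commands=[{"x":-12,"y":36,"z":10,"spin":0.012},{"x":-8,"y":25,"z":5,"spin":0.012},{"x":0,"y":8,"z":0,"spin":0},{"x":0,"y":0,"z":0,"spin":0}])

```text
time: 31.35
position: [0.4131, -0.3518, 0.1742]
tool_rot: [0.999, 0.045, 0.016, 0.016]
ft_force: [0.1, -0.1, -0.1]
grip_width: 0.0505
```

```bash
python3 st.py; python3 wl.py w15 heat_sink;  python3 plan.py '[[0.4248,-0.3638,0.03,-1.47]]'
```

```text
t 31.35 [ 0.4131 -0.3518  0.1742] q [-0.915  0.466  1.724  0.009  0.907  0.559] pitch -0.0448 z [ 0.033 -0.031 -0.999] v [-0.009 -0.018  0.013  0.002  0.006  0.001] jaw -1.480
t 31.40 [ 0.4131 -0.3509  0.1742] jaw -1.479
heat_sink 0.93 [323.0, 177.0] 1265
   fit [ 0.4258 -0.3645  0.0796] 0.044
t 31.45 pos [ 0.4131 -0.3498  0.1739] jaw -1.478 w 0.0503 q6 0.56 tilt 0.0435
{"spin": -0.003, "x": 2.1, "y": 3.4, "z": 48.2}
{"spin": -0.003, "x": 2.1, "y": 3.5, "z": 48.2}
{"spin": -0.003, "x": 2.1, "y": 3.5, "z": 48.2}
--
```

View pics/w15.png

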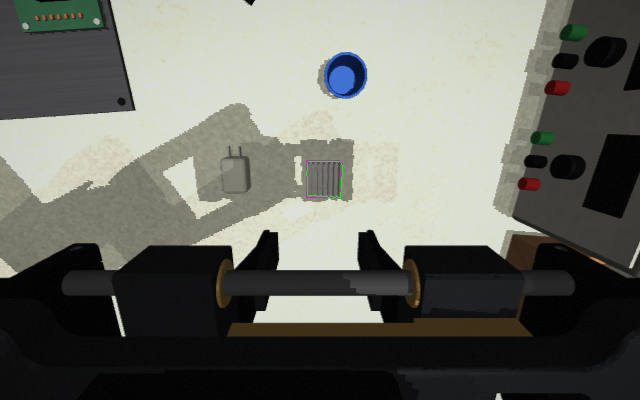

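Request:
play_rows(commands=[{"x":1,"y":3,"z":15,"spin":0},{"x":1,"y":3,"z":30,"spin":0},{"x":1,"y":3,"z":40,"spin":0},{"x":0,"y":2,"z":20,"spin":0},{"x":0,"y":0,"z":0,"spin":0},{"x":0,"y":0,"z":0,"spin":0}])

```text
time: 32.05
position: [0.4249, -0.3536, 0.0714]
tool_rot: [0.998, 0.053, 0.017, 0.016]
ft_force: [0.1, -0.5, -0.2]
grip_width: 0.0505
```

```bash
python3 st.py; python3 plan.py '[[0.4255,-0.3643,0.04,-1.48]]'
```

```text
t 32.05 [ 0.4249 -0.3536  0.0714] q [-0.901  0.642  1.773  0.014  0.681  0.553] pitch -0.0457 z [ 0.035 -0.03  -0.999] v [0.022 0.003 0.014 0.001 0.    0.   ] jaw -1.465
t 32.05 pos [ 0.4249 -0.3536  0.0714] jaw -1.465 w 0.0505 q6 0.55 tilt 0.0465
{"spin": 0.015, "x": -1.5, "y": 9.6, "z": 31.7}
--
```

Request:
play_rows(commands=[{"x":-1,"y":11,"z":12,"spin":0.015},{"x":0,"y":2,"z":12,"spin":0},{"x":0,"y":0,"z":0,"spin":0}])

```text
time: 32.35
position: [0.4281, -0.3683, 0.0496]
tool_rot: [0.999, 0.046, 0.019, 0.018]
ft_force: [-0.4, 0.4, 0.2]
grip_width: 0.0506
```

```bash
python3 st.py; python3 plan.py '[[0.4255,-0.3643,0.005,-1.48]]'; python3 wl.py w16 heat_sink
```

```text
t 32.35 [ 0.4281 -0.3683  0.0496] q [-0.914  0.688  1.756  0.016  0.645  0.552] pitch -0.0513 z [ 0.039 -0.035 -0.999] v [-0.003 -0.025 -0.025 -0.003 -0.003  0.002] jaw -1.479
t 32.35 pos [ 0.4281 -0.3683  0.0496] jaw -1.479 w 0.0506 q6 0.55 tilt 0.0522
{"spin": 0.001, "x": -3.8, "y": -6.0, "z": 44.3}
--
t 32.40 [ 0.4284 -0.3688  0.0502] jaw -1.479
heat_sink 0.93 [308.0, 227.0] 2883
   fit [ 0.4257 -0.364   0.0729] 0.115
```

View pics/w16.png

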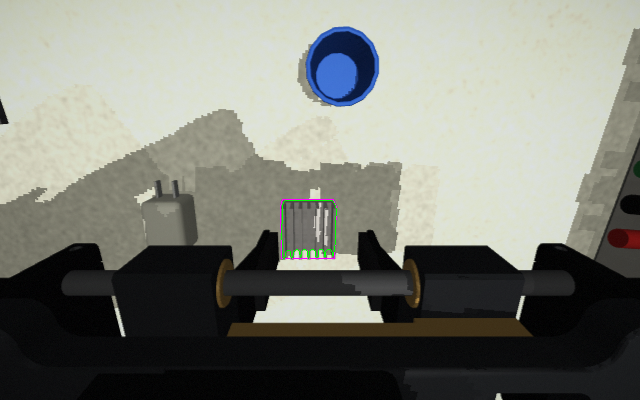

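Request:
play_rows(commands=[{"x":-3,"y":-6.5,"z":10,"spin":0},{"x":-1,"y":-0.5,"z":10,"spin":0},{"x":0,"y":0,"z":0,"spin":0}])

```text
time: 32.75
position: [0.4252, -0.3642, 0.0308]
tool_rot: [0.999, 0.046, 0.02, 0.02]
ft_force: [-0.4, -0.2, -0.1]
grip_width: 0.0505
```

```bash
python3 st.py; python3 plan.py '[[0.4256,-0.364,0.005,-1.48]]'
```

```text
t 32.75 [ 0.4252 -0.3642  0.0308] q [-0.913  0.717  1.779  0.017  0.589  0.552] pitch -0.0565 z [ 0.042 -0.039 -0.998] v [ 0.001 -0.021  0.004  0.001  0.012 -0.   ] jaw -1.480
t 32.75 pos [ 0.4252 -0.3642  0.0308] jaw -1.480 w 0.0505 q6 0.55 tilt 0.0574
{"spin": 0, "x": -0.6, "y": -1.3, "z": 25.8}
--
```

Request:
play_rows(commands=[{"x":0,"y":-1,"z":15,"spin":0},{"x":0,"y":0,"z":10,"spin":0},{"x":0,"y":0,"z":0,"spin":0}])

```text
time: 33.05
position: [0.427, -0.3657, 0.0059]
tool_rot: [0.999, 0.046, 0.021, 0.022]
ft_force: [-0.3, -0.6, -0.1]
grip_width: 0.0504
```

```bash
python3 st.py; python3 plan.py '[[0.4256,-0.364,0.005,-1.48]]'
```

```text
t 33.05 [ 0.427  -0.3657  0.0059] q [-0.912  0.764  1.781  0.018  0.538  0.552] pitch -0.0593 z [ 0.044 -0.041 -0.998] v [-0.001 -0.015 -0.007 -0.     0.012  0.   ] jaw -1.480
t 33.05 pos [ 0.427  -0.3657  0.0059] jaw -1.480 w 0.0504 q6 0.55 tilt 0.0601
{"spin": 0, "x": -1.3, "y": -1.9, "z": 0.8}
--
```

Request:
play_rows(commands=[{"x":-1.3,"y":-1.9,"z":0.5,"spin":0},{"x":0,"y":0,"z":0,"spin":0},{"x":0,"y":0,"z":0,"spin":0},{"x":0,"y":0,"z":0,"spin":0}], grip=0.3, newtons=15)

```text
time: 33.45
position: [0.4259, -0.3645, 0.0063]
tool_rot: [0.998, 0.046, 0.021, 0.022]
ft_force: [0.1, -0.5, -1.1]
grip_width: 0.0402
```

```bash
python3 st.py
```

```text
t 33.45 [ 0.4259 -0.3645  0.0063] q [-0.912  0.762  1.786  0.019  0.533  0.551] pitch -0.0608 z [ 0.045 -0.042 -0.998] v [-0.    -0.007 -0.002 -0.001 -0.     0.001] jaw -1.480
```

Request:
play_rows(commands=[{"x":0,"y":0,"z":-30,"spin":0},{"x":0,"y":0,"z":-35,"spin":0},{"x":0,"y":0,"z":-25,"spin":0},{"x":0,"y":0,"z":-10,"spin":0}])

```text
time: 33.85
position: [0.4204, -0.3591, 0.1075]
tool_rot: [0.999, 0.046, 0.02, 0.02]
ft_force: [0.1, -1.3, -0.6]
grip_width: 0.0402
```

```bash
python3 st.py;python3 plan.py '[[0.57,-0.087,0.11,-1.41]]'; python3 wl.py w17 heat_sink
```

```text
t 33.85 [ 0.4204 -0.3591  0.1075] q [-0.914  0.578  1.76   0.014  0.747  0.555] pitch -0.0558 z [ 0.042 -0.038 -0.998] v [-0.004 -0.168 -0.041 -0.003  0.223  0.003] jaw -1.480
t 33.85 pos [ 0.4204 -0.3591  0.1075] jaw -1.480 w 0.0402 q6 0.56 tilt 0.0566
{"spin": -0.01, "x": 24.9, "y": -36.7, "z": -1.0}
{"spin": -0.01, "x": 25.2, "y": -36.5, "z": -1.0}
{"spin": -0.01, "x": 25.6, "y": -36.2, "z": -1.0}
{"spin": -0.01, "x": 25.9, "y": -36.0, "z": -1.0}
{"spin": -0.01, "x": 26.3, "y": -35.7, "z": -1.0}
{"spin": -0.01, "x": 26.7, "y": -35.4, "z": -1.0}
{"spin": -0.01, "x": 27.0, "y": -35.2, "z": -1.0}
--
t 33.90 [ 0.4208 -0.3595  0.1082] jaw -1.480
heat_sink 0.8 [316.0, 243.0] 3707
   fit [ 0.3831 -0.3756  1.2129] 0.467
```

View pics/w17.png

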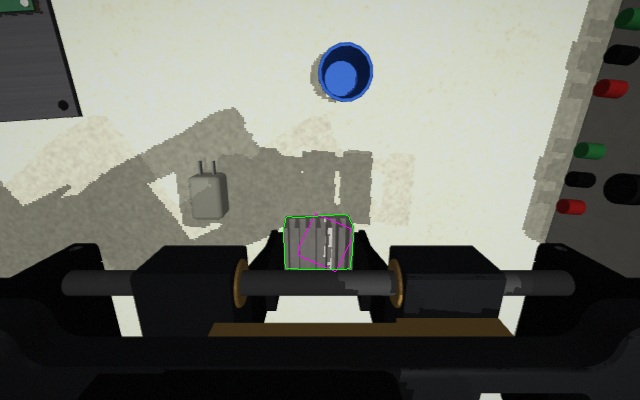

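Request:
play_rows(commands=[{"x":24,"y":-35,"z":0,"spin":-0.01},{"x":25,"y":-36,"z":0,"spin":-0.01},{"x":25,"y":-36,"z":0,"spin":-0.01},{"x":26,"y":-36,"z":0,"spin":-0.01},{"x":26,"y":-35,"z":0,"spin":-0.01},{"x":22,"y":-30,"z":0,"spin":-0.01},{"x":13,"y":-16,"z":0,"spin":-0.01},{"x":0,"y":0,"z":0,"spin":0}])

```text
time: 34.75
position: [0.5553, -0.1103, 0.0915]
tool_rot: [0.997, 0.079, 0.014, 0.018]
ft_force: [-0.4, 0.5, 0.0]
grip_width: 0.0401
```

```bash
python3 st.py;python3 plan.py '[[0.5955,-0.0833,0.05,-1.41]]'; python3 wl.py w18 green_board:.005
```

```text
t 34.75 [ 0.5553 -0.1103  0.0915] q [-0.382  0.623  1.72  -0.03   0.758  1.052] pitch -0.0406 z [ 0.03  -0.034 -0.999] v [-0.004  0.024  0.022 -0.022 -0.001 -0.006] jaw -1.413
t 34.75 pos [ 0.5553 -0.1103  0.0915] jaw -1.413 w 0.0401 q6 1.05 tilt 0.0456
{"spin": -0.002, "x": 21.5, "y": -11.0, "z": 20.9}
{"spin": -0.002, "x": 21.5, "y": -10.9, "z": 20.9}
--
t 34.80 [ 0.5544 -0.1111  0.0913] jaw -1.414
green_board 0.75 [286.0, 156.0] 8534
   fit [ 0.595  -0.0831  0.1582] 0.029
```

View pics/w18.png

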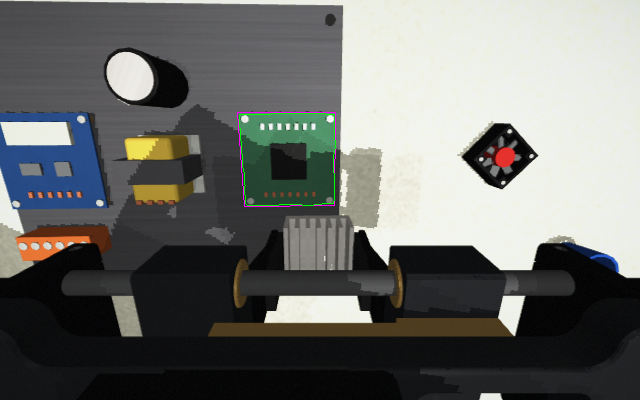

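Request:
play_rows(commands=[{"x":16,"y":-9,"z":10,"spin":0},{"x":18,"y":-9,"z":12,"spin":0},{"x":9,"y":-5,"z":8,"spin":0},{"x":0,"y":0,"z":0,"spin":0}])

```text
time: 35.25
position: [0.5914, -0.0889, 0.0586]
tool_rot: [0.997, 0.074, 0.011, 0.018]
ft_force: [0.0, -0.4, -0.2]
grip_width: 0.0401
```

```bash
python3 st.py;python3 plan.py '[[0.5953,-0.0832,0.034,-1.412]]'
```

```text
t 35.25 [ 0.5914 -0.0889  0.0586] q [-0.323  0.707  1.648 -0.037  0.754  1.127] pitch -0.0332 z [ 0.024 -0.035 -0.999] v [-0.026 -0.006  0.012 -0.011  0.007 -0.006] jaw -1.423
t 35.25 pos [ 0.5914 -0.0889  0.0586] jaw -1.423 w 0.0401 q6 1.13 tilt 0.0420
{"spin": -0.011, "x": 4.3, "y": -6.0, "z": 24.5}
--
```

Request:
play_rows(commands=[{"x":5,"y":-7,"z":10,"spin":-0.01},{"x":0,"y":-1,"z":10,"spin":0},{"x":0,"y":0,"z":2,"spin":0},{"x":0,"y":0,"z":0,"spin":0}])

```text
time: 35.65
position: [0.5934, -0.0829, 0.0343]
tool_rot: [0.997, 0.078, 0.009, 0.018]
ft_force: [0.9, -0.8, -0.6]
grip_width: 0.04
```

```bash
python3 st.py;python3 plan.py '[[0.5953,-0.0832,0.0248,-1.412]]'
```

```text
t 35.65 [ 0.5934 -0.0829  0.0343] q [-0.311  0.748  1.65  -0.041  0.713  1.134] pitch -0.0297 z [ 0.02  -0.035 -0.999] v [-0.004  0.007  0.01  -0.002 -0.002 -0.001] jaw -1.416
t 35.65 pos [ 0.5934 -0.0829  0.0343] jaw -1.416 w 0.0400 q6 1.13 tilt 0.0402
{"spin": -0.004, "x": 1.7, "y": 0.3, "z": 9.5}
--
```

Request:
play_rows(commands=[{"x":2,"y":0,"z":7,"spin":0},{"x":0,"y":0,"z":0,"spin":0}])

```text
time: 35.85
position: [0.5953, -0.0832, 0.0271]
tool_rot: [0.997, 0.077, 0.009, 0.018]
ft_force: [0.6, 0.0, -0.3]
grip_width: 0.0403
```

```bash
python3 st.py;python3 plan.py '[[0.5953,-0.0832,0.0248,-1.412]]';python3 wl.py w19 green_board:.005
```

```text
t 35.85 [ 0.5953 -0.0832  0.0271] q [-0.311  0.762  1.647 -0.041  0.703  1.136] pitch -0.0298 z [ 0.021 -0.035 -0.999] v [-0.002 -0.02  -0.001 -0.002  0.006 -0.001] jaw -1.416
t 35.85 pos [ 0.5953 -0.0832  0.0271] jaw -1.416 w 0.0403 q6 1.14 tilt 0.0403
{"spin": -0.004, "x": -0.1, "y": -0.1, "z": 2.3}
--
t 35.90 [ 0.5956 -0.0832  0.0275] jaw -1.416
green_board 0.59 [312.0, 200.0] 5283
   fit [ 0.6421 -0.0753  0.182 ] 0.384
```

View pics/w19.png

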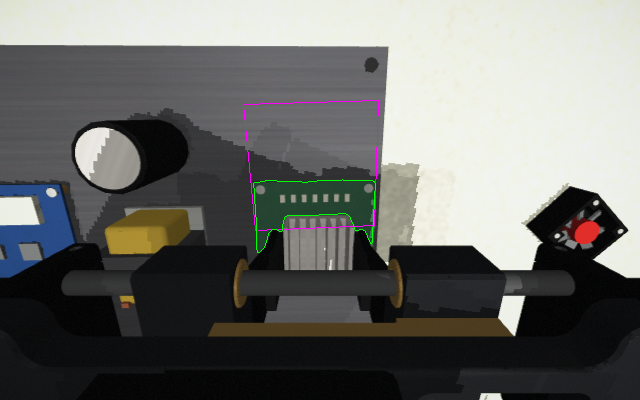

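Request:
play_rows(commands=[{"x":0,"y":0,"z":3,"spin":0},{"x":0,"y":0,"z":0,"spin":0}])

```text
time: 36.15
position: [0.5962, -0.0834, 0.0251]
tool_rot: [0.997, 0.078, 0.01, 0.019]
ft_force: [-0.1, -0.3, -0.6]
grip_width: 0.0404
```

```bash
python3 st.py
```

```text
t 36.15 [ 0.5962 -0.0834  0.0251] q [-0.311  0.765  1.647 -0.042  0.698  1.136] pitch -0.0319 z [ 0.023 -0.035 -0.999] v [ 0.001 -0.01  -0.005 -0.001  0.002 -0.001] jaw -1.416
```

Request:
play_rows(commands=[{"x":-0.5,"y":0,"z":1,"spin":0},{"x":0,"y":0,"z":0,"spin":0}])

```text
time: 36.35
position: [0.5958, -0.0836, 0.0243]
tool_rot: [0.997, 0.078, 0.01, 0.019]
ft_force: [-0.1, -0.0, -0.5]
grip_width: 0.04
```

Request:
play_rows(commands=[{"x":0,"y":0,"z":0,"spin":0},{"x":0,"y":0,"z":0,"spin":0}], grip=0.56)

```text
time: 36.55
position: [0.5961, -0.0836, 0.0245]
tool_rot: [0.997, 0.078, 0.01, 0.019]
ft_force: [0.0, -0.4, 1.0]
grip_width: 0.0465
```

Request:
play_rows(commands=[{"x":0,"y":0,"z":-20,"spin":0},{"x":-4,"y":0,"z":-40,"spin":0},{"x":-8,"y":0,"z":-45,"spin":0},{"x":-8,"y":0,"z":-30,"spin":0},{"x":-8,"y":0,"z":-15,"spin":0},{"x":0,"y":0,"z":0,"spin":0}])

```text
time: 37.15
position: [0.5642, -0.0827, 0.1789]
tool_rot: [0.997, 0.078, 0.01, 0.019]
ft_force: [1.1, -0.0, -0.1]
grip_width: 0.049
```

```bash
python3 st.py; python3 rel.py heat_sink:.018 fan:0; python3 wl.py w20 fan
```

```text
t 37.15 [ 0.5642 -0.0827  0.1789] q [-0.327  0.499  1.638 -0.032  0.972  1.106] pitch -0.0329 z [ 0.023 -0.036 -0.999] v [ 0.002  0.006 -0.008  0.004 -0.018  0.002] jaw -1.416
g (array([ 0.59547262, -0.08283278,  0.15753036]), np.float64(0.3083690667373057), 0.82) b (array([0.56359559, 0.11565254, 0.15253179]), np.float64(0.03506971098059519), 0.97)
ctr [0.57953411 0.01640988] yaw 0.15924166863532824 0.201028772259047
fan chassis frame [ 0.00301109 -0.28592177] yaw 0.8328707936443887 (np.float64(0.024321045825020815), 0.94) rel green [ 0.00301109 -0.18540738] rel blue [ 0.00301109 -0.38643616]
t 37.45 [ 0.5631 -0.0821  0.1747] jaw -1.415
fan 0.77 [470.0, 157.0] 1647
   fit [ 0.6278 -0.2657  1.0145] 0.038
```

View pics/w20.png

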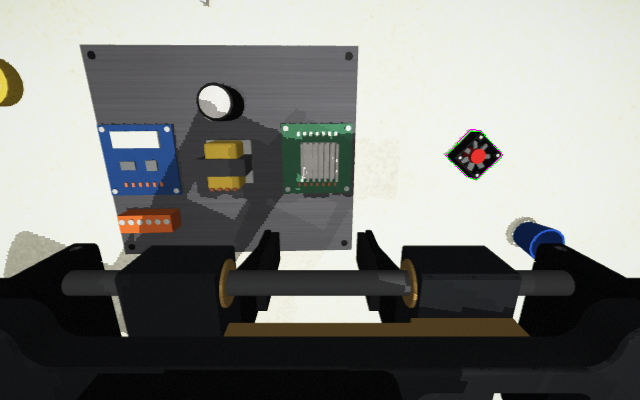

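```bash
python3 plan.py '[[0.615,-0.25,0.15,-2.14]]'
```

```text
t 37.50 pos [ 0.5632 -0.0821  0.1747] jaw -1.415 w 0.0486 q6 1.11 tilt 0.0368
{"spin": 0.145, "x": 5.0, "y": 34.6, "z": 6.2}
{"spin": 0.145, "x": 9.9, "y": 33.5, "z": 6.2}
{"spin": 0.145, "x": 14.6, "y": 31.7, "z": 6.2}
{"spin": 0.145, "x": 19.1, "y": 29.3, "z": 6.2}
{"spin": 0.145, "x": 23.1, "y": 26.2, "z": 6.2}
--
```

Request:
play_rows(commands=[{"x":5,"y":34.6,"z":0,"spin":0.14},{"x":10,"y":33.5,"z":3,"spin":0.14},{"x":14.6,"y":31.7,"z":3,"spin":0.14},{"x":19,"y":29,"z":3,"spin":0.14},{"x":20,"y":22,"z":3,"spin":0.12},{"x":8,"y":8,"z":0,"spin":0.05},{"x":0,"y":0,"z":0,"spin":0}])

```text
time: 38.2
position: [0.6166, -0.2591, 0.159]
tool_rot: [0.955, -0.296, 0.006, 0.012]
ft_force: [-1.1, -0.2, -0.0]
grip_width: 0.0484
```

```bash
python3 st.py; python3 wl.py w21 fan; python3 plan.py '[[0.6276,-0.2657,0.06,-2.13]]'
```

```text
t 38.20 [ 0.6166 -0.2591  0.159 ] q [-0.555  0.651  1.385 -0.023  1.088  1.627] pitch -0.0175 z [ 0.004 -0.027 -1.   ] v [-0.004  0.025  0.005  0.009  0.005 -0.004] jaw -2.172
t 38.25 [ 0.6161 -0.2581  0.1588] jaw -2.171
fan 0.66 [312.0, 182.0] 1380
   fit [ 0.6276 -0.2658  0.9845] 0.051
t 38.30 pos [ 0.6158 -0.2569  0.159 ] jaw -2.169 w 0.0489 q6 1.63 tilt 0.0254
{"spin": -0.013, "x": 4.4, "y": -0.4, "z": 33.1}
{"spin": -0.013, "x": 4.4, "y": -0.4, "z": 33.1}
{"spin": -0.013, "x": 4.4, "y": -0.3, "z": 33.1}
--
```

View pics/w21.png

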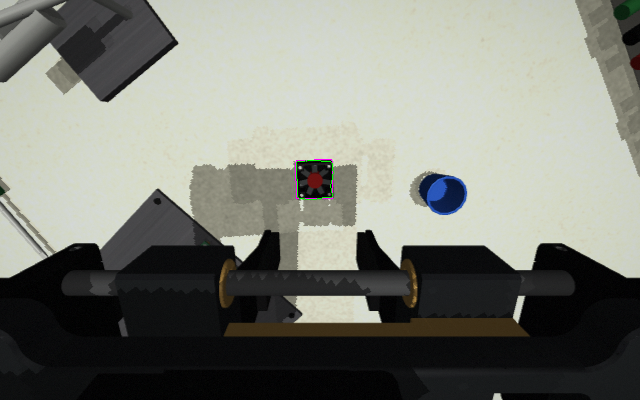

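Request:
play_rows(commands=[{"x":3,"y":0,"z":15,"spin":-0.01},{"x":4,"y":0,"z":30,"spin":-0.01},{"x":4,"y":0,"z":35,"spin":0},{"x":0,"y":0,"z":15,"spin":0},{"x":0,"y":0,"z":0,"spin":0}])

```text
time: 38.8
position: [0.6251, -0.2593, 0.0591]
tool_rot: [0.96, -0.28, 0.004, 0.011]
ft_force: [0.1, 0.4, 0.4]
grip_width: 0.0485
```

```bash
python3 st.py; python3 plan.py '[[0.6276,-0.2658,0.005,-2.15]]'; python3 wl.py w22 fan
```

```text
t 38.80 [ 0.6251 -0.2593  0.0591] q [-0.549  0.788  1.418 -0.024  0.923  1.602] pitch -0.0128 z [ 0.001 -0.023 -1.   ] v [ 0.012  0.001  0.006  0.002 -0.001 -0.006] jaw -2.138
t 38.80 pos [ 0.6251 -0.2593  0.0591] jaw -2.138 w 0.0485 q6 1.60 tilt 0.0230
{"spin": 0.006, "x": 2.4, "y": 1.5, "z": 27.1}
{"spin": 0.006, "x": 2.5, "y": 1.5, "z": 27.1}
--
t 38.85 [ 0.6254 -0.2595  0.06  ] jaw -2.138
fan 0.91 [322.0, 213.0] 2768
   fit [ 0.6274 -0.2662 -0.5947] 0.058
```

View pics/w22.png

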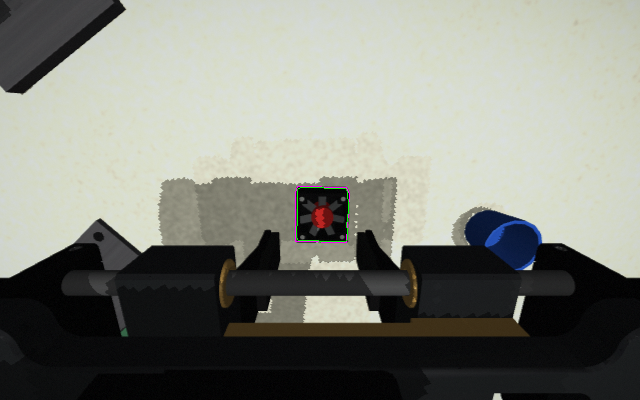

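Request:
play_rows(commands=[{"x":4,"y":3,"z":12,"spin":0.015},{"x":1,"y":0.5,"z":12,"spin":0.005},{"x":0,"y":0,"z":4,"spin":0},{"x":0,"y":0,"z":0,"spin":0}])

```text
time: 39.3
position: [0.6319, -0.2685, 0.0362]
tool_rot: [0.957, -0.29, 0.01, 0.012]
ft_force: [0.1, -0.2, -0.5]
grip_width: 0.049
```

```bash
python3 st.py; python3 plan.py '[[0.6275,-0.266,0.005,-2.155]]'
```

```text
t 39.30 [ 0.6319 -0.2685  0.0362] q [-0.556  0.826  1.409 -0.025  0.881  1.619] pitch -0.0257 z [ 0.012 -0.03  -0.999] v [-0.003 -0.002 -0.003 -0.    -0.001  0.001] jaw -2.159
t 39.30 pos [ 0.6319 -0.2685  0.0362] jaw -2.159 w 0.0490 q6 1.62 tilt 0.0320
{"spin": -0.004, "x": -5.9, "y": -0.2, "z": 31.1}
--
```

Request:
play_rows(commands=[{"x":-5,"y":0,"z":12,"spin":0},{"x":-1,"y":0,"z":14,"spin":0},{"x":0,"y":0,"z":3,"spin":0},{"x":0,"y":0,"z":0,"spin":0}])

```text
time: 39.7
position: [0.6267, -0.2659, 0.0049]
tool_rot: [0.957, -0.29, 0.01, 0.012]
ft_force: [-0.4, -0.5, 0.8]
grip_width: 0.0487
```

```bash
python3 st.py; python3 plan.py '[[0.6275,-0.266,0.005,-2.155]]'
```

```text
t 39.70 [ 0.6267 -0.2659  0.0049] q [-0.557  0.865  1.432 -0.026  0.819  1.62 ] pitch -0.0258 z [ 0.012 -0.03  -0.999] v [-0.     0.012  0.008  0.    -0.007 -0.   ] jaw -2.159
t 39.70 pos [ 0.6267 -0.2659  0.0049] jaw -2.159 w 0.0487 q6 1.62 tilt 0.0321
{"spin": -0.004, "x": 0.7, "y": -0.4, "z": -0.1}
--
```

Request:
play_rows(commands=[{"x":0.5,"y":0,"z":0,"spin":0},{"x":0,"y":0,"z":0,"spin":0},{"x":0,"y":0,"z":0,"spin":0}], grip=0.3, newtons=12)

```text
time: 40.0
position: [0.6273, -0.2663, 0.0048]
tool_rot: [0.957, -0.29, 0.01, 0.013]
ft_force: [-0.0, -0.4, -0.5]
grip_width: 0.0403
```

```bash
python3 st.py
```

```text
t 40.00 [ 0.6273 -0.2663  0.0048] q [-0.556  0.866  1.43  -0.026  0.82   1.62 ] pitch -0.0260 z [ 0.012 -0.03  -0.999] v [ 0.001 -0.003 -0.004  0.001 -0.     0.   ] jaw -2.159
```

Request:
play_rows(commands=[{"x":0,"y":0,"z":-30,"spin":0},{"x":0,"y":0,"z":-40,"spin":0},{"x":0,"y":0,"z":-35,"spin":0},{"x":0,"y":0,"z":-15,"spin":0}])

```text
time: 40.4
position: [0.6242, -0.2617, 0.1255]
tool_rot: [0.957, -0.29, 0.007, 0.012]
ft_force: [0.6, -0.9, -0.5]
grip_width: 0.0398
```

```bash
python3 st.py;python3 plan.py '[[0.565,-0.09,0.13,-1.412]]'
```

```text
t 40.40 [ 0.6242 -0.2617  0.1255] q [-0.553  0.7    1.388 -0.022  1.034  1.617] pitch -0.0188 z [ 0.006 -0.026 -1.   ] v [ 0.003 -0.179 -0.07   0.004  0.282 -0.001] jaw -2.159
t 40.40 pos [ 0.6242 -0.2617  0.1255] jaw -2.159 w 0.0398 q6 1.62 tilt 0.0267
{"spin": -0.125, "x": -24.1, "y": -18.3, "z": -1.6}
{"spin": -0.125, "x": -21.6, "y": -21.2, "z": -1.6}
{"spin": -0.125, "x": -18.8, "y": -23.7, "z": -1.6}
{"spin": -0.125, "x": -15.7, "y": -25.8, "z": -1.6}
{"spin": -0.125, "x": -12.4, "y": -27.6, "z": -1.6}
{"spin": -0.125, "x": -8.9, "y": -28.9, "z": -1.6}
--
```

Request:
play_rows(commands=[{"x":-24,"y":-18,"z":-1,"spin":-0.12},{"x":-21.6,"y":-21,"z":-1,"spin":-0.13},{"x":-19,"y":-24,"z":-1,"spin":-0.13},{"x":-15.7,"y":-26,"z":-1,"spin":-0.13},{"x":-12,"y":-26,"z":0,"spin":-0.12},{"x":-8,"y":-18,"z":0,"spin":-0.07},{"x":0,"y":0,"z":0,"spin":0}])

```text
time: 41.1
position: [0.5666, -0.1017, 0.1325]
tool_rot: [0.997, 0.069, 0.01, 0.018]
ft_force: [-0.3, -0.8, -0.3]
grip_width: 0.0403
```

```bash
python3 st.py;python3 rel.py heat_sink:.018; python3 plan.py '[[0.5953,-0.083,0.1,-1.412]]'
```

```text
t 41.10 [ 0.5666 -0.1017  0.1325] q [-0.358  0.571  1.664 -0.033  0.873  1.095] pitch -0.0338 z [ 0.023 -0.035 -0.999] v [-0.01  -0.003 -0.038 -0.017 -0.024  0.009] jaw -1.433
g (array([ 0.59524452, -0.08260896,  0.1560125 ]), np.float64(0.3278497810961316), 0.74) b (array([0.56350019, 0.11472401, 0.15752955]), np.float64(0.06762984182339016), 0.74)
ctr [0.57937235 0.01605753] yaw 0.15950034510640818 0.19986997586891816
heat_sink chassis frame [ 0.00080928 -0.1024304 ] yaw -0.010828669321582163 (np.float64(0.06119606312470338), 0.94) rel green [ 0.00080928 -0.00249542] rel blue [ 0.00080928 -0.20236539]
t 41.30 pos [ 0.5697 -0.1055  0.1327] jaw -1.438 w 0.0397 q6 1.10 tilt 0.0466
{"spin": -0.026, "x": 27.7, "y": -20.3, "z": 32.5}
--
```

View pics/rel.png

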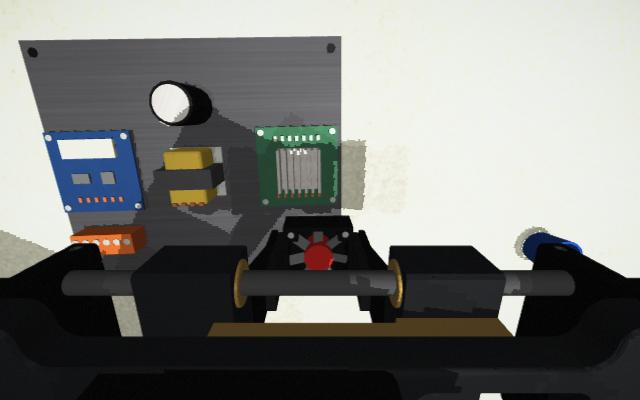

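Request:
play_rows(commands=[{"x":9,"y":-7,"z":12,"spin":-0.01},{"x":10,"y":-7,"z":20,"spin":-0.01},{"x":8,"y":-5,"z":20,"spin":-0.005},{"x":0,"y":0,"z":0,"spin":0}])

```text
time: 41.7
position: [0.6009, -0.0883, 0.0779]
tool_rot: [0.997, 0.076, 0.015, 0.021]
ft_force: [-0.1, -0.2, -0.0]
grip_width: 0.0401
```

```bash
python3 st.py; python3 plan.py '[[0.5962,-0.0845,0.055,-1.412]]'
```

```text
t 41.70 [ 0.6009 -0.0883  0.0779] q [-0.316  0.683  1.623 -0.039  0.792  1.13 ] pitch -0.0439 z [ 0.034 -0.04  -0.999] v [-0.012 -0.019 -0.021 -0.008  0.012  0.003] jaw -1.419
t 41.70 pos [ 0.6009 -0.0883  0.0779] jaw -1.419 w 0.0401 q6 1.13 tilt 0.0522
{"spin": -0.007, "x": -4.7, "y": -5.5, "z": 22.5}
--
```

Request:
play_rows(commands=[{"x":-5,"y":-5.5,"z":10,"spin":-0.007},{"x":0,"y":0,"z":10,"spin":0},{"x":0,"y":0,"z":0,"spin":0}])

```text
time: 42.0
position: [0.5977, -0.0859, 0.0558]
tool_rot: [0.997, 0.079, 0.016, 0.022]
ft_force: [-0.4, 0.2, 0.2]
grip_width: 0.0397
```

```bash
python3 st.py; python3 plan.py '[[0.5962,-0.0845,0.05,-1.412]]';python3 wl.py w23
```

```text
t 42.00 [ 0.5977 -0.0859  0.0558] q [-0.313  0.714  1.643 -0.041  0.74   1.13 ] pitch -0.0449 z [ 0.034 -0.041 -0.999] v [-0.002 -0.013 -0.     0.004  0.018  0.   ] jaw -1.414
t 42.00 pos [ 0.5977 -0.0859  0.0558] jaw -1.414 w 0.0397 q6 1.13 tilt 0.0532
{"spin": -0.002, "x": -1.4, "y": -1.9, "z": 5.7}
--
t 42.05 [ 0.5978 -0.086   0.0564] jaw -1.414
```

View pics/w23.png

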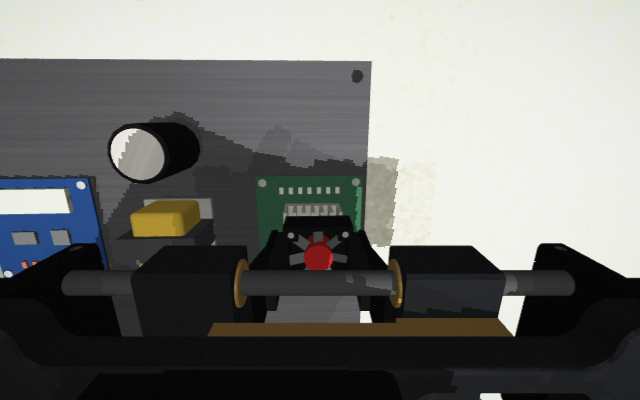

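Request:
play_rows(commands=[{"x":-1.5,"y":-2.5,"z":5,"spin":0},{"x":0,"y":0,"z":4,"spin":0},{"x":0,"y":0,"z":0,"spin":0}])

```text
time: 42.35
position: [0.5976, -0.0851, 0.0482]
tool_rot: [0.997, 0.078, 0.017, 0.022]
ft_force: [-0.2, -0.7, 0.3]
grip_width: 0.0399
```

```bash
python3 st.py; python3 plan.py '[[0.5962,-0.0845,0.045,-1.412]]'
```

```text
t 42.35 [ 0.5976 -0.0851  0.0482] q [-0.312  0.725  1.649 -0.043  0.719  1.134] pitch -0.0489 z [ 0.038 -0.042 -0.998] v [ 0.001 -0.01   0.002  0.003  0.006  0.002] jaw -1.415
t 42.35 pos [ 0.5976 -0.0851  0.0482] jaw -1.415 w 0.0399 q6 1.13 tilt 0.0568
{"spin": -0.003, "x": -1.4, "y": -1.0, "z": 3.1}
--
```

Request:
play_rows(commands=[{"x":-1.5,"y":-1,"z":3.5,"spin":0},{"x":0,"y":0,"z":0,"spin":0}])

```text
time: 42.55
position: [0.597, -0.0848, 0.0453]
tool_rot: [0.997, 0.078, 0.019, 0.023]
ft_force: [0.3, -0.6, -1.1]
grip_width: 0.04
```

```bash
python3 st.py; python3 plan.py '[[0.5962,-0.0845,0.045,-1.412]]'
```

```text
t 42.55 [ 0.597  -0.0848  0.0453] q [-0.312  0.729  1.654 -0.043  0.708  1.135] pitch -0.0514 z [ 0.041 -0.043 -0.998] v [ 0.    -0.007 -0.005 -0.002  0.004 -0.003] jaw -1.415
t 42.55 pos [ 0.597  -0.0848  0.0453] jaw -1.415 w 0.0400 q6 1.13 tilt 0.0590
{"spin": -0.003, "x": -0.7, "y": -0.5, "z": 0.2}
--
```

Release gently and rise straight.

Request:
play_rows(commands=[{"x":0,"y":0,"z":0.5,"spin":0},{"x":0,"y":0,"z":0,"spin":0},{"x":0,"y":0,"z":0,"spin":0}], grip=0.56)

```text
time: 42.85
position: [0.5969, -0.0849, 0.045]
tool_rot: [0.997, 0.078, 0.019, 0.023]
ft_force: [0.4, 0.5, 0.0]
grip_width: 0.048
```

Request:
play_rows(commands=[{"x":0,"y":0,"z":-15,"spin":0},{"x":0,"y":0,"z":-35,"spin":0},{"x":-10,"y":0,"z":-45,"spin":0},{"x":-18,"y":0,"z":-35,"spin":0},{"x":-18,"y":0,"z":-25,"spin":0},{"x":-10,"y":0,"z":-10,"spin":0},{"x":0,"y":0,"z":0,"spin":0}])

```text
time: 43.55
position: [0.5334, -0.0864, 0.2195]
tool_rot: [0.996, 0.078, 0.02, 0.024]
ft_force: [-0.0, -0.7, 0.0]
grip_width: 0.0489
```

```bash
python3 st.py; python3 rel.py fan:.04 heat_sink:.018 transformer:.005 capacitor:.005 terminal_block:.005
```

```text
t 43.55 [ 0.5334 -0.0864  0.2195] q [-0.352  0.398  1.686 -0.031  1.     1.078] pitch -0.0568 z [ 0.044 -0.044 -0.998] v [ 0.003 -0.018 -0.014  0.005 -0.006  0.001] jaw -1.415
g (array([ 0.59562721, -0.08284144,  0.15089474]), np.float64(0.3556640564308132), 0.97) b (array([0.56363334, 0.1156846 , 0.16062789]), np.float64(0.03263608436022225), 0.63)
ctr [0.57963027 0.01642158] yaw 0.15978323941643485 0.2010875389283053
fan chassis frame [ 0.00104119 -0.10347224] yaw -0.005995429270599206 (np.float64(0.030290416954070865), 0.67) rel green [ 0.00104119 -0.00292847] rel blue [ 0.00104119 -0.204016  ]
transformer chassis frame [-0.0033091  -0.00020257] yaw 0.011706090828512095 (np.float64(0.15209724725255314), 0.57) rel green [-0.0033091  0.1003412] rel blue [-0.0033091  -0.10074634]
capacitor chassis frame [ 0.06044445 -0.00341959] yaw 0.07604166898306977 (np.float64(0.0560873738552935), 0.86) rel green [0.06044445 0.09712418] rel blue [ 0.06044445 -0.10396336]
terminal_block chassis frame [-0.07039278  0.09775219] yaw 0.03134971969017647 (np.float64(0.06712934275209648), 0.76) rel green [-0.07039278  0.19829596] rel blue [-0.07039278 -0.00279158]
```

View pics/rel.png

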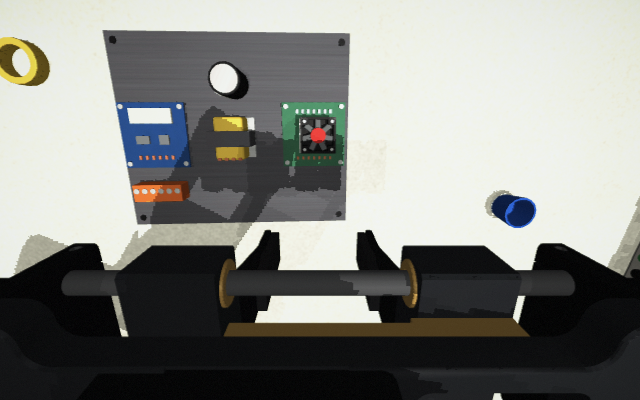

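Run:
```python
from h import *
c=snap("side");cv2.imwrite("pics/side2.png",cv2.resize(c["img"][130:250,240:430,::-1],None,fx=4,fy=4,interpolation=cv2.INTER_CUBIC))
```

```text
(no output)
```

View pics/side2.png

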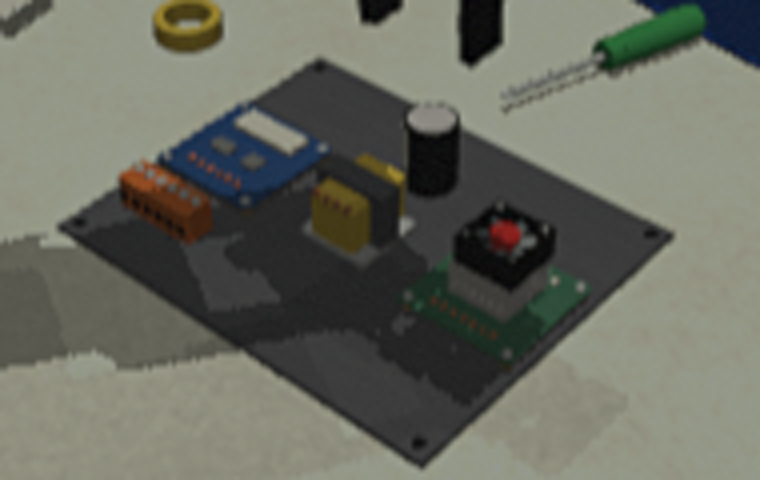

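The side view shows all five parts upright, with the fan stacked on the sink, the sink on the chip and the arm clear of everything.

```bash
python3 -c "
from rig import robot
print(robot.hand_in()); print(robot.get_obs()['time'])"
```

```text
the job is handed in; nothing more can be done
None
the job is handed in; nothing more can be done
```

All five parts are in place and let go, and I handed the job in after about 44 s of the allowed 115 s. The robot reports no verdict, so these last wrist-camera readings are the evidence:

| Part | Reading | Limit |
|---|---|---|
| Transformer | 3 mm in front of the midpoint, 0 mm sideways, 0.01 rad | 14 mm, 0.21 rad |
| Capacitor | 64 mm behind the transformer's centre (about 21 mm gap), 3 mm off the midline | 44–84 mm, 15 mm |
| Terminal block | 70 mm in front of the blue board's centre (about 19 mm gap), 3 mm off centre, 0.03 rad | 52–92 mm, 14 mm, 0.21 rad |
| Heat sink | about 3 mm off the chip's centre, measured before the fan went on | 10 mm |
| Fan | about 3 mm off the chip's centre, so within about 1 mm of the sink | 10 mm |

The side view showed everything upright, with the gripper clear.

**Checks that failed or disagreed:**
- **Camera bias:** the scene and side cameras read positions about 4 mm shorter in x than the wrist camera. I used the wrist values from the terminal block onward, which leaves the transformer 3 mm short.
- **Heat sink:** the network missed it in two looks, once just after it was placed and once at the end under the fan. Its reading comes from one look in between.
- **Transformer angle:** the scene and side fits put it up to 0.2 rad off square, or gave no usable angle. The overhead wrist views showed it square.
- **Tool tilt:** the tool tilted up to about 0.17 rad while moving. I reduced this before the heat sink and fan.

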